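# Clamp a stone blank on edge in the vise

## Robot

A 6-joint arm with a two-finger parallel gripper is mounted at the origin on a cart in front of the work surface, level with it; the furniture and walls round the work are solid. World frame = base frame: x ahead of the robot, y to its left, z up, the work surface at z = 0. Lengths are in m, angles in rad, forces in N, time in s.
With the tool pointing down it reaches from about 0.35 to 0.775 m from the base axis. Payload 7.3 kg.
Tool frame: the origin (TCP) lies at the very end of the fingers, on their centre line; the grasp point (between the pads) lies 19 mm behind it; z points along the fingers, y is the line along which they close (so a half turn about z gives the same grasp; the last joint's range is limited). The gripper opens to 92 mm and grips with 3 to 60 N. Pads are 19 mm wide; open, the fingers measure 130 mm over their backs; the gripper's body (75 mm by 190 mm) begins 47 mm behind the grasp point.
Start: joints at [-1.284, 0.342, 1.524, -0, 1.275, -0.146], TCP at [0.22, -0.477, 0.227] pointing down, gripper open.
Joint ranges: [-2.53, 2.53], [-0.77, 2.02], [0.04, 2.7], [-1, 4.14], [0.28, 2.66], [-3.11, 3.11]. Speed limits (rad/s): [2.57, 2.57, 3.14, 3.14, 3.14, 3.14].

## Interface

Orientations are given as [roll, pitch, yaw] about the fixed x, y, z axes, in that order (R = Rz(yaw) Ry(pitch) Rx(roll)).
In Python, from cell import telemetry, eyes, job gives the robot as it stands.
- The arm moves only by the tool apply_moves, never from a script. Its arguments are lists of equal length, an entry for each row: "delta_pos": the shift along the world's x, y, z each as a share of 0.4 m, from -1 to 1, a list of three; "dr": the turn, a rotation vector about the world's x, y, z each as a share of 0.5 rad, from -1 to 1, a list of three; "jaw": the opening, from 0 (shut) to 1 (fully open). A call has 1 to 8 rows; each row is the pose to reach, as a shift and turn from the pose commanded when the call began; what a row does not reach only later rows make up. A row lasts 1/12 s, in which the tool goes at most 41.7 mm and 7.16 degrees, less where a joint would pass 70% of its speed; a pose out of reach is approached as far as the arm can. A call with a number of a shift or a turn outside -1 to 1 is refused whole. A call with a gripper value outside its range is refused whole. The fingers move at their own pace and stop on an object; "force" is the grip in N (left out, the last holds). Time passes only in rows, so rows that repeat a pose let the fingers close. It gives the time, the measured TCP pose, the force, the opening and the grip force at its end, in the units of the state.
- telemetry.observe(): the state, without advancing time (a new reading comes with each control period).
- eyes.read_camera(name): name is "scene" or "side" or "wrist"; returns the picture (384x512x3 uint8, red, green, blue); there is no depth.
- eyes.camera_model(name): a dict with "vertical_fov" (degrees; the focal length in pixels is half the picture's height over the tangent of half this angle, whatever the lens; pixels are square), "cx", "cy" (the principal point, pixels), "rvec" (rotation vector, rad) and "tvec" (3), from world to camera coordinates, as OpenCV has them; the wrist camera has in their place "hand_eye" (4x4, takes a point from camera to tool coordinates, whose origin is the TCP and whose axes are the flange's). Camera axes: x right, y down, z forward; pixel columns grow to the right and rows downward; lengths in m; the calibration is good to about 2 mm. A picture is of the moment at which its call begins: read the wrist's pose just before it. camera_model takes no time and is no camera call.
- job.hand_in(): hands the job in; it is judged then, once.
The state is a dict: "time": time; "qpos": joint angles; "qvel": joint speeds; "joint_efforts": joint torques, N m; "tool_pos": TCP position; "tool_rot": TCP orientation; "contact_force": force on the tool from outside, world axes, zero at the start; "torque": the same for the moment, N m; "opening": finger opening in m; "grip_force": force on a finger pad.
Only numpy, scipy, OpenCV 4.12 (cv2) and the standard library are available. Lean on these libraries where they do the work, as an engineer would, in place of code of your own. Each camera call takes 0.05 s, during which the arm holds its last target. There are 200 camera calls.

## Task

The broken long edge of the marble blank is to be dressed: stand the blank on its opposite long edge on the bed of the blue vise, rough edge up and about centred in the jaws, and wind the crank until the moving jaw clamps it firmly. The cork-lined vee cradle is there to lean the blank in while you change your grip on it. Leave the other things on the table where they are.

Things in the scene. Friction and masses are not known exactly. Their poses are not given: they have to be found in the camera images.
- stone: light marble blank, 60 x 100 x 16 mm, 0.26 kg, at first lying flat on the table left of the cradle; origin at the centre of its underside (a broad face); x across its width, y along its length, z along its thickness. Its long edge at x = +30 mm is broken, rough and brownish grey; the other edges are sawn smooth
- stone_mid (a point): centre of the blank
- stone_rough (a point): middle of the blank's rough long edge (30 mm from the centre)
- cradle: loose grey steel vee cradle, 1.6 kg, base 108 x 80 x 8 mm, 73 mm high; origin under its centre; its vee runs along its y. Two vee supports, each 10 mm thick, stand at y = -32 and +32 mm, open between down to the base; cork-lined flanks slope at 45 degrees, 52 mm long, rising towards +x and -x from the root of the vee
- cradle_vee (a point): middle of the root of the vee, 36 mm above the cradle's underside
- vise: blue machine vise bolted to a 240 x 130 x 15 mm plywood board fixed to the table; origin at the centre of the board's underside; x along the screw from the crank end (nearest the robot) to the fixed jaw, y along the jaws, z up. Bed (two steel ways, 84 mm over all) 55 mm above the origin; jaws 84 mm wide, tops 30 mm above the bed; castings behind the jaws 36 to 40 mm thick
- seat (a point): on the bed of the vise at the foot of the fixed jaw's face, middle of its width; axes as the vise's
- fixed_jaw: steel plate of the fixed jaw; its origin is that of the vise and its clamping face is the plane x = 54 mm, facing -x
- moving_jaw: the blue moving jaw with its steel plate; origin as the vise's when wide open (jaws 38 mm apart), sliding along the vise's +x as the crank is wound
- jaw_face (a point): foot of the moving jaw's clamping face, middle of its width, at the height of the bed
- crank (a joint): angle of the crank (rad), 0 to 23.9; 0: jaws 38 mm apart, black grip straight above the screw. Winding clockwise as seen from the crank end (from the top towards the vise's -y) makes it grow and closes the jaw by 10 mm a turn. Stays where it is left
- crank_hub (a point): centre of the crank hub on the screw axis, 111 mm from the vise's origin towards -x, 70 mm above the underside
- crank_grip (a point): centre of the crank's freely revolving black grip: a 19 mm thick, 42 mm long cylinder parallel to the screw, 42 mm off the screw axis and 32 mm from the hub towards -x
- whetstone: dark grey whetstone, 50 x 88 x 21 mm, lying flat on the table; origin under its centre. Not to be disturbed
- glue_bottle: white glue bottle with a red cap, 53 mm wide, 153 mm high, standing; origin under its centre. Not to be disturbed
- marker_black: black marker pen, 138 mm long, lying on the table; origin under its centre. Not to be disturbed
- spatula: spatula with a wooden handle, 195 mm long, lying on the wooden work board; origin under its centre. Not to be disturbed
- tile_nippers: red-handled tile nippers, 226 mm long, lying on the work board; origin under their centre. Not to be disturbed

How it is judged:
By the outcome, as a careful person would: the job done as asked, in the order asked, and still so for the second after the job is handed in, with the robot touching nothing.
It also fails if it takes over 72 s, if anything falls off the work surface, if the arm or the gripper's body presses on something with over 40 N, if the wrist force passes 120 N, or if a joint passes its speed limit or range.

## Working session

There is one attempt and no reset: what is moved stays moved. The work goes in short steps, Python scripts to look and compute and a tool call to move; the robot and the scene stay as the last step left them, time stands still between calls to the robot, and variables do not carry over. Pictures are saved under pics/ and viewed, at most 10 in all, crops included, and the job is handed in when it is done.

Besides the shell and the picture viewer there is one more tool, called after "Emit:" in YAML: its name, and indented under it one key for each argument. apply_moves: Moves the arm, as the interface text tells. Its arguments: {"type":"object","properties":{"delta_pos":{"type":"array"},"dr":{"type":"array"},"jaw":{"type":"array"},"force":{"type":"number"}},"required":["delta_pos","dr","jaw"]}

```bash
ls; mkdir -p pics; cat > h.py <<'E'
import numpy as np, cv2
from cell import telemetry, eyes, job
from scipy.spatial.transform import Rotation as R
def K(m,h=384): f=h/2/np.tan(np.radians(m['vertical_fov'])/2); return f
def cam(name):
    m=eyes.camera_model(name); f=K(m)
    if 'rvec' in m:
        Rc=R.from_rotvec(np.ravel(m['rvec'])).as_matrix(); t=np.ravel(m['tvec'])
    else:
        s=telemetry.observe(); T=np.eye(4); T[:3,:3]=R.from_euler('xyz',s['tool_rot']).as_matrix(); T[:3,3]=s['tool_pos']
        W=np.linalg.inv(T@np.array(m['hand_eye'])); Rc=W[:3,:3]; t=W[:3,3]
    return Rc,t,f,m['cx'],m['cy']
def unproj(c,u,v,z):
    Rc,t,f,cx,cy=c; d=Rc.T@np.array([(u-cx)/f,(v-cy)/f,1]); o=-Rc.T@t
    return o+d*(z-o[2])/d[2]
def proj(c,p):
    Rc,t,f,cx,cy=c; q=Rc@np.asarray(p)+t; return np.array([cx+f*q[0]/q[2],cy+f*q[1]/q[2]])
def snap(name,fn,crop=None,k=1):
    im=cv2.cvtColor(eyes.read_camera(name),cv2.COLOR_RGB2BGR); cv2.imwrite('pics/raw_'+fn,im)
    if crop: x0,y0,x1,y1=crop; im=im[y0:y1,x0:x1]
    if k!=1: im=cv2.resize(im,None,fx=k,fy=k,interpolation=cv2.INTER_CUBIC)
    cv2.imwrite('pics/'+fn,im)
E
python3 - <<'E'
from h import *
print(telemetry.observe())
for n in('scene','side','wrist'): print(n,eyes.camera_model(n))
snap('scene','s1.png',k=1.5); snap('side','d1.png',k=1.5)
E
```

```text
pics
{'time': 0.0, 'qpos': array([-1.28401510e+00,  3.42724367e-01,  1.52505551e+00, -8.23224456e-06,
        1.27540472e+00, -1.45995136e-01]), 'qvel': array([ 0.00110765, -0.00016102, -0.00069828,  0.00096379,  0.0007908 ,
       -0.00230903]), 'joint_efforts': array([ 1.08306347e-03, -4.31236660e+01, -2.44221604e+01,  7.19236792e-02,
        5.59701410e-02, -1.09149125e-04]), 'tool_pos': array([ 0.22007912, -0.4761734 ,  0.22603069]), 'tool_rot': array([-3.14001650e+00, -2.23802867e-04,  4.32778588e-01]), 'contact_force': array([ 0.28930939,  0.25440276, -0.16311148]), 'torque': array([ 0.0192037 ,  0.00818137, -0.00776086]), 'grip_force': 0.0, 'opening': 0.09194886197657119}
scene {'vertical_fov': 49.156161365649005, 'cx': 257.3340881180094, 'cy': 200.00895307805533, 'rvec': array([ 1.28584251, -2.1668865 ,  1.03887269]), 'tvec': array([0.16135985, 0.40095382, 1.21153363])}
side {'vertical_fov': 48.9087784147295, 'cx': 254.00220884357822, 'cy': 188.72305166559462, 'rvec': array([ 2.18457549, -0.40219784,  0.18030693]), 'tvec': array([-0.51892141,  0.15879185,  1.30037589])}
wrist {'vertical_fov': 69.91054290411114, 'cx': 257.42692273161106, 'cy': 192.4660055532911, 'hand_eye': array([[-1.52454876e-04, -9.64110402e-01, -2.65501620e-01,
         7.26187111e-02],
       [ 9.99999381e-01, -4.39519283e-04,  1.02180292e-03,
         1.75075152e-03],
       [-1.10182391e-03, -2.65501300e-01,  9.64109872e-01,
        -1.57874801e-01],
       [ 0.00000000e+00,  0.00000000e+00,  0.00000000e+00,
         1.00000000e+00]])}
```

View pics/s1.png

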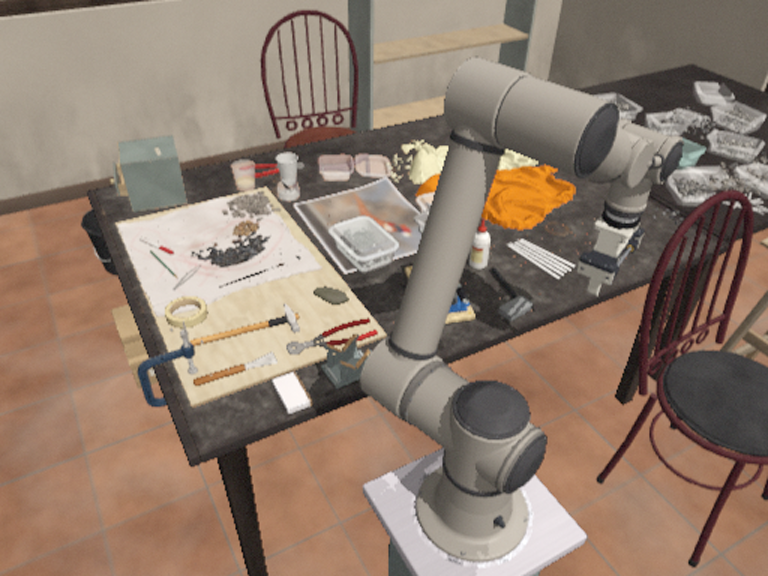

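View pics/d1.png

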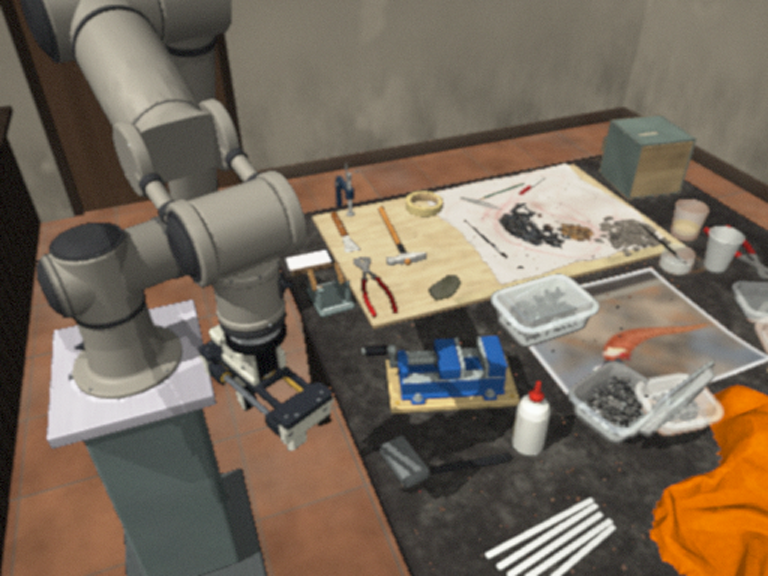

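The scene view shows the stone at about (195,261), the cradle at (228,240) and the vise mostly hidden. The side view shows the stone at (205,173), the cradle at (221,195) and the vise at (300,250), crank at (250,234).

```bash
python3 - <<'E'
from h import *
s=cam('scene');d=cam('side')
print('stone',unproj(s,195,261,.016),unproj(d,205,174,.016))
print('cradle base',unproj(s,230,251,0.0),unproj(d,222,205,0.0))
for n,u,v,z in [('board',388,411,0),('board',517,402,0),('board',388,362,.015),('hub',398,352,.07),('grip',375,350,.112),('bottle',530,450,0)]:
    print(n,unproj(d,u/1.5,v/1.5,z))
im=cv2.imread('pics/raw_d1.png')
a=cv2.resize(im[150:215,170:270],None,fx=7.9,fy=7.9,interpolation=cv2.INTER_CUBIC)
im=cv2.imread('pics/raw_d1.png')
b=im[205:285,230:360]
b=cv2.resize(b,(800,492),interpolation=cv2.INTER_CUBIC)
cv2.imwrite('pics/b.png',b)
E
```

```text
stone [0.424152   0.18799232 0.016     ] [0.43196426 0.18700621 0.016     ]
cradle base [0.42400719 0.05738432 0.        ] [0.44228003 0.01068722 0.        ]
board [ 0.44850502 -0.32007309  0.        ]
board [ 0.68320919 -0.38723342  0.        ]
board [ 0.48969425 -0.21278578  0.015     ]
hub [ 0.4972687  -0.24759326  0.07      ]
grip [ 0.44372614 -0.26909302  0.112     ]
bottle [ 0.64756671 -0.4929951   0.        ]
```

View pics/b.png

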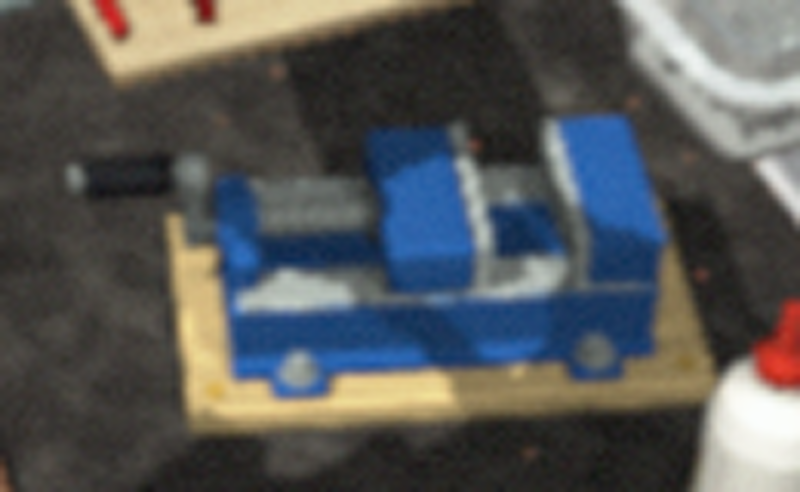

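The enlarged view shows the vise: board corners at crop (190,430) and (715,375), crank grip at (120,177) pointing to the robot's side, jaws open. Rough poses agree with the given sizes, so I'll move for wrist close-ups.

Emit:
apply_moves:
  delta_pos:
    - [0.25,0.25,0.2]
    - [0.35,0.35,0.2]
    - [0.45,0.4,0.2]
    - [0.55,0.45,0.2]
    - [0.65,0.5,0.2]
    - [0.7,0.5,0.2]
    - [0.7,0.5,0.2]
    - [0.7,0.5,0.2]
  dr:
    - [0,0,0]
    - [0,0,0]
    - [0,0,0]
    - [0,0,0]
    - [0,0,0]
    - [0,0,0]
    - [0,0,0]
    - [0,0,0]
  jaw: [1,1,1,1,1,1,1,1]

```text
time: 0.77
tool_pos: [0.4803, -0.2872, 0.3036]
tool_rot: [-3.141, 0.0, 0.433]
contact_force: [0.5, -1.0, 0.0]
opening: 0.0917
grip_force: 0.0
```

```bash
python3 - <<'E'
from h import *
print(telemetry.observe())
import pickle; pickle.dump(cam('wrist'),open('cw1.pkl','wb'))
snap('wrist','w1.png',k=1.55)
E
```

```text
{'time': 0.7667, 'qpos': array([-6.75743138e-01,  3.62163097e-01,  1.28297007e+00, -1.27933523e-04,
        1.49674762e+00,  4.62220111e-01]), 'qvel': array([ 0.84815504,  0.43600241, -0.80734064, -0.00408429,  0.36812286,
        0.84550741]), 'joint_efforts': array([ -2.2150851 , -49.82424259, -23.1699729 ,   0.27946067,
        -0.24335006,  -1.08291842]), 'tool_pos': array([ 0.48029006, -0.28715581,  0.30361929]), 'tool_rot': array([-3.14139165e+00,  2.42681232e-04,  4.32842586e-01]), 'contact_force': array([ 0.51162887, -0.97202374,  0.01426687]), 'torque': array([-0.04771145, -0.06932926,  0.02044923]), 'grip_force': 0.0, 'opening': 0.09165400344576859}
```

View pics/w1.png

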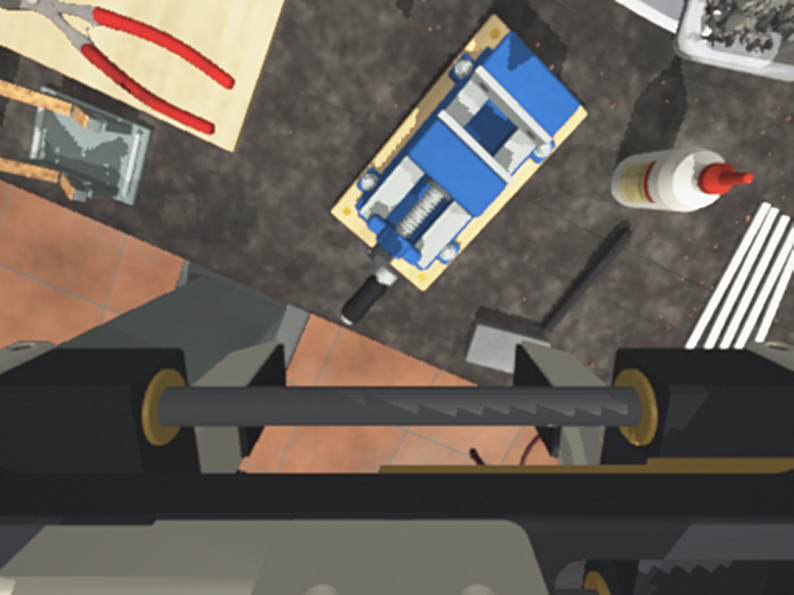

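Wrist view: vise board corners at (497,15), (333,211), (425,290), (587,113); crank grip (348,318)–(380,280); the cradle at left (90,145) with cork flanks.

```bash
python3 - <<'E'
from h import *
import pickle
from scipy.optimize import least_squares
c=pickle.load(open('cw1.pkl','rb'));d=cam('side')
A=[((.12,.065,.015),497,15),((-.12,.065,.015),333,211),((-.12,-.065,.015),425,290),((.12,-.065,.015),587,113)]
A=[(m,u/1.55,v/1.55) for m,u,v in A]
for m,u,v in A: print(unproj(c,u,v,.015))
def w(p,m):
    x,y,z=m; C,S=np.cos(p[2]),np.sin(p[2]); return np.array([p[0]+C*x-S*y,p[1]+S*x+C*y,z])
s=800/130
B=[((-.12,-.065,0),230+190/s,205+430/s),((.12,-.065,.0),230+712/s,205+385/s)]
for L in ([(c,A)],[(d,B)],[(c,A),(d,B)]):
    f=lambda p:np.concatenate([proj(cc,w(p,m))-[u,v] for cc,l in L for m,u,v in l])
    r=least_squares(f,[.58,-.29,-.28]);print(r.x,np.degrees(r.x[2]),np.round(r.fun,1))
p=r.x
for n,m in [('fixed top L',(.054,.042,.085)),('fixed top R',(.054,-.042,.085)),('mov L',(.016,.042,.085)),('mov R',(.016,-.042,.085)),('grip',(-.143,0,.112))]:
    print(n,w(p,m),proj(c,w(p,m))*1.55, (proj(d,w(p,m))-[230,205])*s)
E
```

```text
[ 0.71848973 -0.27876555  0.015     ]
[ 0.49161175 -0.20946281  0.015     ]
[ 0.45570135 -0.33188322  0.015     ]
[ 0.6815596  -0.39779175  0.015     ]
[ 0.58633381 -0.30462315 -0.29169516] -16.712901298034367 [-0.7 -1.7 -1.3  0.4 -0.5  1.7  2.4  0.4]
[ 0.58650475 -0.29332912 -0.25897148] -14.837972882786026 [ 0.3 -0.  -0.3  0.1]
[ 0.58627995 -0.30363152 -0.29086231] -16.66518294199047 [-1.4 -2.  -1.9  0.3 -1.   1.5  1.8  0.1  0.7  1.6  1.2  3.8]
fixed top L [ 0.65005648 -0.27888168  0.085     ] [476.00137716  70.79648995] [545.80931218 120.0798919 ]
fixed top R [ 0.62596709 -0.35935342  0.085     ] [548.22908588 144.52565   ] [581.54196138 246.73691722]
mov L [ 0.6136526 -0.2679841  0.085    ] [443.55218112 109.32861175] [465.1978015 124.5670508]
mov R [ 0.58956321 -0.34845584  0.085     ] [515.60423397 179.94887404] [496.26879661 251.66914571]
grip [ 0.44928639 -0.2626222   0.112     ] [354.94618836 291.72061377] [129.83830027 161.96741506]
```

Emit:
apply_moves:
  delta_pos:
    - [0.0,0.1,0]
    - [0,0.2,0]
    - [0,0.3,0]
    - [-0.02,0.4,0]
    - [-0.04,0.5,0]
    - [-0.06,0.6,0]
    - [-0.09,0.7,0]
    - [-0.12,0.8,0]
  dr:
    - [0,0,-0.2]
    - [0,0,-0.4]
    - [0,0,-0.6]
    - [0,0,-0.7]
    - [0,0,-0.8]
    - [0,0,-0.85]
    - [0,0,-0.85]
    - [0,0,-0.85]
  jaw: [1,1,1,1,1,1,1,1]

```text
time: 1.48
tool_pos: [0.4299, 0.0327, 0.3032]
tool_rot: [-3.142, 0.001, 0.007]
contact_force: [1.2, 0.4, -0.8]
opening: 0.0919
grip_force: 0.0
```

Emit:
apply_moves:
  delta_pos:
    - [-0.02,0.1,0]
    - [-0.04,0.2,-0.05]
    - [-0.05,0.25,-0.1]
    - [-0.05,0.25,-0.1]
    - [-0.05,0.25,-0.1]
  dr:
    - [0,0,0]
    - [0,0,0]
    - [0,0,0]
    - [0,0,0]
    - [0,0,0]
  jaw: [1,1,1,1,1]

```text
time: 1.9
tool_pos: [0.4099, 0.1319, 0.2625]
tool_rot: [3.141, 0.003, 0.011]
contact_force: [-0.3, -0.3, 0.0]
opening: 0.0919
grip_force: 0.0
```

```bash
python3 - <<'E'
from h import *
s=telemetry.observe();print(s['qpos'],s['tool_pos'],s['tool_rot'],s['qvel'])
import pickle; pickle.dump(cam('wrist'),open('cw2.pkl','wb'))
snap('wrist','w2.png',k=1.55)
E
```

```text
[ 1.33251493e-01  1.39179256e-01  1.69464840e+00 -3.26003421e-04
  1.31053070e+00  1.69320229e+00] [0.40990539 0.13192833 0.26252534] [3.14094252e+00 2.70658349e-03 1.09289762e-02] [-0.04639936 -0.01494925 -0.04606215 -0.00682689  0.00908585 -0.01118887]
```

View pics/w2.png

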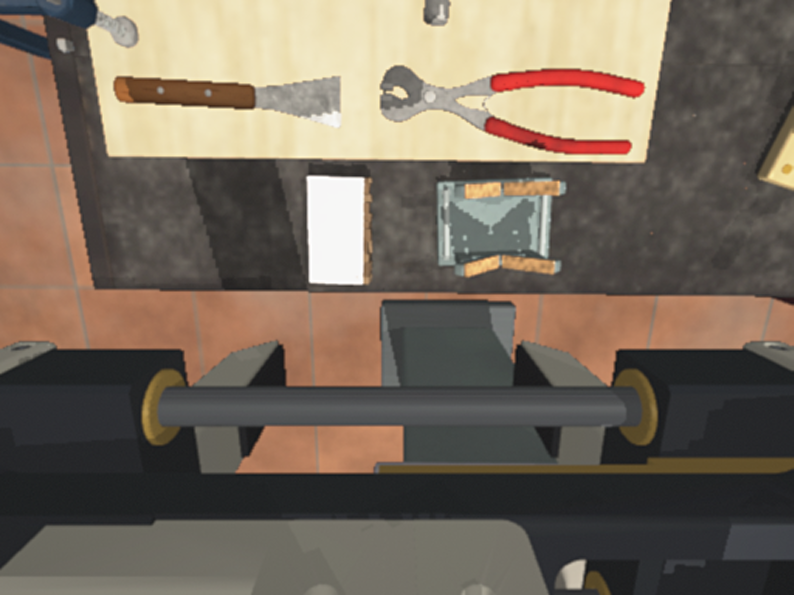

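The wrist view (tool yaw ≈ 0, up = +x, left = +y) shows the blank's top at (306,177)–(366,285), rough edge on the right (−y). The cradle's base is about (438..552, 180..268), vee running along world x. An enlarged crop gives the exact corners.

```bash
python3 - <<'E'
import cv2
im=cv2.imread('pics/raw_w2.png')[105:193,190:374]
cv2.imwrite('pics/c2.png',cv2.resize(im,None,fx=4.3,fy=4.3,interpolation=cv2.INTER_CUBIC))
E
```

```text
(no output)
```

View pics/c2.png

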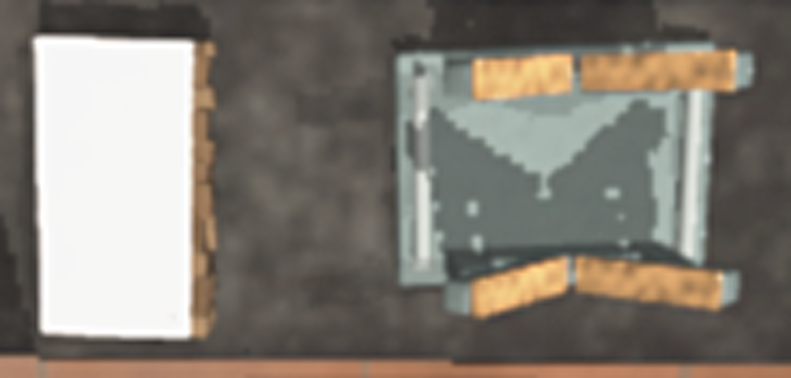

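The crop shows the blank's top corners at (35,38), (193,40), (193,335), (42,332). The cradle's vee roots are at (577,74) and (573,274) and its base corners at (399,53) and (400,285).

```bash
python3 - <<'E'
from h import *
import pickle
c=pickle.load(open('cw2.pkl','rb'))
def U(u,v,z): return unproj(c,190+(u+.5)/4.3-.5,105+(v+.5)/4.3-.5,z)
P=[U(*q,.016) for q in [(35,38),(193,40),(193,335),(42,332)]]
print(np.round(P,4)); print('sizes',np.linalg.norm(P[0]-P[1]),np.linalg.norm(P[1]-P[2]),np.linalg.norm(P[3]-P[0]),'mean',np.mean(P,0))
for a,b in((0,3),(1,2)): d=P[a]-P[b];print('long dir deg',np.degrees(np.arctan2(d[1],d[0])))
r1,r2=U(577,74,.036),U(573,274,.036);print('roots',r1,r2,np.linalg.norm(r1-r2),(r1+r2)/2,np.degrees(np.arctan2(*(r1-r2)[[1,0]])))
b=[U(399,53,.008),U(400,285,.008),U(714,43,.008)];print('base',np.round(b,4),np.linalg.norm(b[0]-b[1]),np.linalg.norm(b[0]-b[2]),'ctr',(b[1]+b[2])/2)
# side view check
d=cam('side'); print(proj(d,np.mean(P,0))*1.5,proj(d,(r1+r2)/2)*1.5)
E
```

```text
[[0.4863 0.2155 0.016 ]
 [0.4863 0.1636 0.016 ]
 [0.3865 0.1647 0.016 ]
 [0.3871 0.2177 0.016 ]]
sizes 0.05193623885933311 0.0997593734060148 0.09931930949333077 mean [0.43655106 0.19038241 0.016     ]
long dir deg -1.2940903453439014
long dir deg -0.6625151240015899
roots [0.47714193 0.04108261 0.036     ] [0.41330064 0.03757987 0.036     ] 0.06393730635896987 [0.44522128 0.03933124 0.036     ] 3.1404615489503818
base [[ 0.4829  0.0949  0.008 ]
 [ 0.4036  0.0918  0.008 ]
 [ 0.4872 -0.0108  0.008 ]] 0.07934590525356439 0.10581523860484407 ctr [0.44541786 0.04049009 0.008     ]
[308.95171485 259.87019714] [329.57375746 287.35112262]
```

Emit:
apply_moves:
  delta_pos:
    - [0.06,0.12,-0.05]
    - [0.067,0.137,-0.15]
    - [0.067,0.137,-0.25]
    - [0.067,0.137,-0.35]
    - [0.067,0.137,-0.45]
    - [0.067,0.137,-0.52]
    - [0.067,0.137,-0.56]
    - [0.067,0.137,-0.56]
  dr:
    - [0,0,-0.05]
    - [0,0,-0.056]
    - [0,0,-0.056]
    - [0,0,-0.056]
    - [0,0,-0.056]
    - [0,0,-0.056]
    - [0,0,-0.056]
    - [0,0,-0.056]
  jaw: [1,1,1,1,1,1,1,1]

```text
time: 2.62
tool_pos: [0.4368, 0.1841, 0.0367]
tool_rot: [3.14, 0.006, -0.022]
contact_force: [0.0, -0.3, -0.5]
opening: 0.0919
grip_force: 0.0
```

Emit:
apply_moves:
  delta_pos:
    - [0,0.006,-0.05]
    - [0,0.006,-0.08]
    - [0,0.006,-0.08]
    - [0,0.006,-0.08]
    - [0,0.006,-0.08]
    - [0,0.006,-0.08]
    - [0,0.006,-0.08]
    - [0,0.006,-0.08]
  dr:
    - [0,0,0]
    - [0,0,0]
    - [0,0,0]
    - [0,0,0]
    - [0,0,0]
    - [0,0,0]
    - [0,0,0]
    - [0,0,0]
  jaw: [1,1,0.55,0.55,0.55,0.55,0.55,0.55]
  force: 25

```text
time: 3.28
tool_pos: [0.4385, 0.1883, 0.0084]
tool_rot: [-3.141, -0.002, -0.02]
contact_force: [-0.4, -0.6, 5.2]
opening: 0.0596
grip_force: 25.0
```

Emit:
apply_moves:
  delta_pos:
    - [0,0,0.1]
    - [0,0,0.2]
    - [0,0,0.3]
    - [0,-0.05,0.38]
    - [0,-0.12,0.4]
    - [0,-0.2,0.4]
    - [0.01,-0.28,0.4]
    - [0.02,-0.35,0.4]
  dr:
    - [0,0,0]
    - [0,0,0]
    - [0,0,0]
    - [-0.2,0,0.03]
    - [-0.4,0,0.06]
    - [-0.6,0,0.1]
    - [-0.8,0,0.13]
    - [-0.9,0,0.13]
  jaw: [0.55,0.55,0.55,0.55,0.55,0.55,0.55,0.55]

```text
time: 3.95
tool_pos: [0.4455, 0.0478, 0.1678]
tool_rot: [2.687, 0.006, 0.047]
contact_force: [-0.8, -0.0, -2.9]
opening: 0.0593
grip_force: 25.0
```

```bash
cat >> h.py <<'E'
def target(pos,Rt,s=None):
    s=s or telemetry.observe()
    rv=(Rt*R.from_euler('xyz',s['tool_rot']).inv()).as_rotvec()
    print('dpos share',np.round((np.array(pos)-s['tool_pos'])/.4,3),'dr share',np.round(rv/.5,3))
    print('q',np.round(s['qpos'],2),'pos',np.round(s['tool_pos'],4),'F',np.round(s['contact_force'],1),'grip',s['opening'],s['grip_force'])
E
python3 - <<'E'
from h import *
target([.446,.0245,.113],R.from_euler('z',.045)*R.from_euler('x',-np.pi/4)*R.from_euler('x',np.pi))
E
```

```text
dpos share [ 0.001 -0.058 -0.137] dr share [-0.661 -0.042 -0.003]
q [ 0.24  0.36  1.78 -0.49  1.15  2.  ] pos [0.4455 0.0478 0.1678] F [-0.8 -0.  -2.9] grip 0.0593189513009959 24.99820053577423
```

Emit:
apply_moves:
  delta_pos:
    - [0,-0.03,0]
    - [0,-0.05,0]
    - [0,-0.058,-0.03]
    - [0,-0.058,-0.08]
    - [0,-0.058,-0.137]
    - [0,-0.058,-0.137]
    - [0,-0.058,-0.137]
    - [0,-0.058,-0.137]
  dr:
    - [-0.2,-0.01,0]
    - [-0.4,-0.02,0]
    - [-0.6,-0.04,0]
    - [-0.661,-0.042,-0.003]
    - [-0.661,-0.042,-0.003]
    - [-0.661,-0.042,-0.003]
    - [-0.661,-0.042,-0.003]
    - [-0.661,-0.042,-0.003]
  jaw: [0.55,0.55,0.55,0.55,0.55,0.55,0.55,0.55]

```text
time: 4.62
tool_pos: [0.4462, 0.0251, 0.1137]
tool_rot: [2.361, -0.002, 0.042]
contact_force: [0.7, 0.3, -2.3]
opening: 0.0599
grip_force: 25.0
```

```bash
python3 - <<'E'
from h import *
target([.446,.0245,.0649],R.from_euler('z',.045)*R.from_euler('x',-np.pi/4)*R.from_euler('x',np.pi))
snap('side','d2.png',crop=(150,90,330,225),k=4.4)
E
```

```text
dpos share [-0.001 -0.002 -0.122] dr share [-0.009  0.004  0.006]
q [ 0.37  0.57  1.83 -0.8   1.19  2.38] pos [0.4462 0.0251 0.1137] F [ 0.7  0.3 -2.3] grip 0.05991090673866793 24.99942183494568
```

View pics/d2.png

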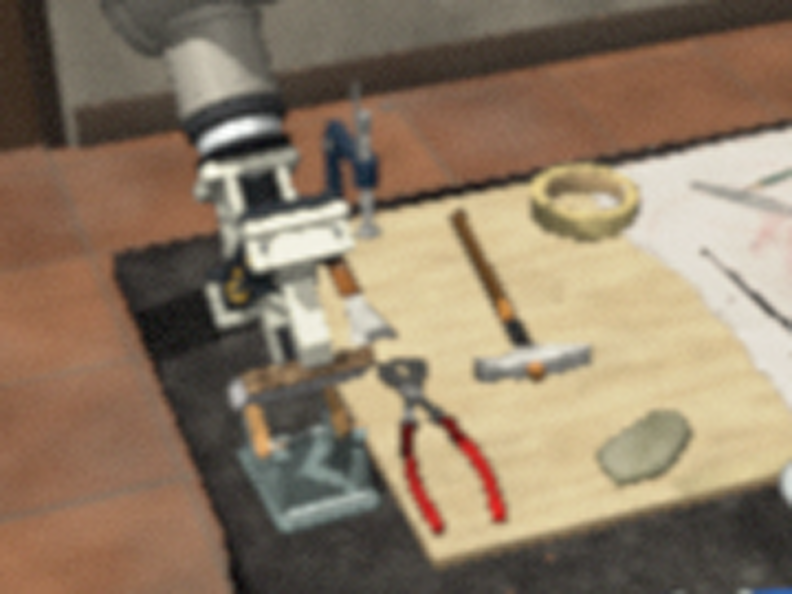

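The crop shows the blank held at 45° above the cradle, rough edge up and centred over the two supports. Lowering.

Emit:
apply_moves:
  delta_pos:
    - [0,0,-0.06]
    - [0,0,-0.09]
    - [0,0,-0.11]
    - [0,0,-0.115]
    - [0,0,-0.12]
    - [0,0,-0.12]
    - [0,0,-0.12]
  dr:
    - [0,0,0]
    - [0,0,0]
    - [0,0,0]
    - [0,0,0]
    - [0,0,0]
    - [0,0,0]
    - [0,0,0]
  jaw: [0.55,0.55,0.55,0.55,0.55,0.55,0.55]

```text
time: 5.25
tool_pos: [0.4461, 0.0252, 0.0652]
tool_rot: [2.361, -0.002, 0.042]
contact_force: [-0.4, -0.1, -1.7]
opening: 0.0597
grip_force: 25.0
```

Emit:
apply_moves:
  delta_pos:
    - [0,0,-0.004]
    - [0,0,-0.007]
    - [0,0,-0.01]
    - [0,0,-0.01]
  dr:
    - [0,0,0]
    - [0,0,0]
    - [0,0,0]
    - [0,0,0]
  jaw: [0.55,0.55,0.55,0.55]

```text
time: 5.58
tool_pos: [0.4463, 0.0251, 0.0644]
tool_rot: [2.356, -0.004, 0.042]
contact_force: [-5.9, 9.7, 24.2]
opening: 0.0594
grip_force: 25.0
```

Emit:
apply_moves:
  delta_pos:
    - [0,0,0.007]
    - [0,0,0.007]
    - [0,0,0.007]
    - [0,0,0.007]
    - [0,0,0.007]
  dr:
    - [0,0,0]
    - [0,0,0]
    - [0,0,0]
    - [0,0,0]
    - [0,0,0]
  jaw: [0.55,0.6,0.75,0.75,0.75]

```text
time: 6.0
tool_pos: [0.4457, 0.0249, 0.0634]
tool_rot: [2.36, -0.001, 0.042]
contact_force: [-0.3, 0.7, -0.1]
opening: 0.0685
grip_force: 0.0
```

Emit:
apply_moves:
  delta_pos:
    - [0,0.06,0.06]
    - [0,0.12,0.12]
    - [0,0.18,0.18]
    - [0,0.18,0.28]
    - [0,0.14,0.38]
    - [0,0.1,0.42]
    - [0,0.05,0.42]
    - [0,0,0.42]
  dr:
    - [0,0,0]
    - [0,0,0]
    - [0.1,0,0]
    - [0.35,0,0]
    - [0.6,0,0]
    - [0.8,0,0]
    - [1,0,0]
    - [1,0,0]
  jaw: [0.75,0.75,0.75,0.75,0.75,0.6,0.5,0.45]

```text
time: 6.67
tool_pos: [0.4467, 0.0229, 0.2345]
tool_rot: [2.864, -0.029, 0.035]
contact_force: [0.5, -0.6, -0.3]
opening: 0.0533
grip_force: 0.0
```

Emit:
apply_moves:
  delta_pos:
    - [0,-0.05,0]
    - [0,-0.1,0]
    - [0,-0.14,0]
    - [0,-0.17,0]
    - [0,-0.17,0]
  dr:
    - [0.25,0,0]
    - [0.5,0,0]
    - [0.75,0,0]
    - [1,0,0]
    - [1,0,0]
  jaw: [0.45,0.45,0.45,0.45,0.45]

```text
time: 7.08
tool_pos: [0.4458, -0.0493, 0.2309]
tool_rot: [-2.919, -0.036, 0.012]
contact_force: [-0.1, -0.6, -0.3]
opening: 0.0414
grip_force: 0.0
```

```bash
python3 - <<'E'
from h import *
target([.4455,-.0335,.121],R.from_euler('z',.045)*R.from_euler('x',np.pi/4)*R.from_euler('x',np.pi))
E
```

```text
dpos share [-0.001  0.039 -0.275] dr share [1.122 0.103 0.085]
q [-0.44  0.21  1.72  0.23  1.28  1.04] pos [ 0.4458 -0.0493  0.2309] F [-0.1 -0.6 -0.3] grip 0.04137367970985678 0.0
```

Emit:
apply_moves:
  delta_pos:
    - [0,0,0]
    - [0,0,0]
    - [0,0,0]
    - [0,0.0,-0.05]
    - [0,0,-0.1]
    - [0,0,-0.15]
    - [0,0,-0.15]
  dr:
    - [0.25,0.02,0.02]
    - [0.5,0.04,0.04]
    - [0.75,0.06,0.06]
    - [1,0.1,0.08]
    - [1,0.1,0.08]
    - [1,0.1,0.08]
    - [1,0.1,0.08]
  jaw: [0.45,0.45,0.45,0.45,0.45,0.45,0.45]

```text
time: 7.67
tool_pos: [0.4439, -0.0421, 0.168]
tool_rot: [-2.418, 0.004, 0.053]
contact_force: [-0.9, -0.4, 0.1]
opening: 0.0413
grip_force: 0.0
```

```bash
python3 - <<'E'
from h import *
target([.4455,-.0335,.121],R.from_euler('z',.045)*R.from_euler('x',np.pi/4)*R.from_euler('x',np.pi))
im=eyes.read_camera('side');cv2.imwrite('pics/raw_d3.png',im[:,:,::-1])
a=cv2.resize(im[130:225,150:260,::-1],None,fx=5,fy=5,interpolation=cv2.INTER_CUBIC)
cv2.imwrite('pics/d3.png',a)
E
```

```text
dpos share [ 0.004  0.022 -0.118] dr share [ 0.124 -0.001 -0.015]
q [-0.65  0.49  1.72  0.53  1.47  0.67] pos [ 0.4439 -0.0421  0.168 ] F [-0.9 -0.4  0.1] grip 0.04126388782681868 0.0
```

View pics/d3.png

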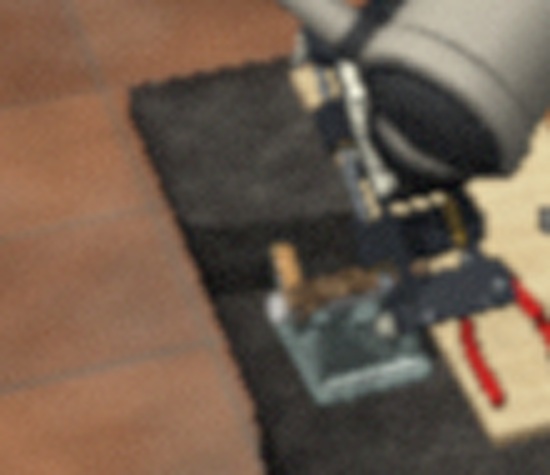

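The blank leans in the vee, rough edge up at about (350,285), with the gripper to the right on the −y side. Approaching along the blank's plane.

Emit:
apply_moves:
  delta_pos:
    - [0.004,0.022,-0.06]
    - [0.004,0.022,-0.118]
    - [0.004,0.05,-0.145]
    - [0.004,0.08,-0.175]
    - [0.004,0.11,-0.206]
    - [0.004,0.135,-0.231]
    - [0.004,0.135,-0.231]
  dr:
    - [0.06,0,-0.01]
    - [0.124,0,-0.015]
    - [0.124,0,-0.015]
    - [0.124,0,-0.015]
    - [0.124,0,-0.015]
    - [0.124,0,-0.015]
    - [0.124,0,-0.015]
  jaw: [0.45,0.45,0.45,0.45,0.45,0.45,0.45]

```text
time: 8.3
tool_pos: [0.4467, 0.0132, 0.0793]
tool_rot: [-2.359, -0.006, 0.048]
contact_force: [-1.4, 0.9, 1.3]
opening: 0.0411
grip_force: 0.0
```

Emit:
apply_moves:
  delta_pos:
    - [-0.003,0.012,-0.02]
    - [-0.003,0.025,-0.037]
    - [-0.003,0.025,-0.037]
    - [-0.003,0.025,-0.037]
  dr:
    - [0,0,0]
    - [0,0,0]
    - [0,0,0]
    - [0,0,0]
  jaw: [0.45,0.45,0.45,0.45]

```text
time: 8.63
tool_pos: [0.4462, 0.0211, 0.0645]
tool_rot: [-2.36, -0.007, 0.045]
contact_force: [-0.3, 0.5, 1.1]
opening: 0.0415
grip_force: 0.0
```

Emit:
apply_moves:
  delta_pos:
    - [0,0,0]
    - [0,0,0]
    - [0,0,0]
    - [0,0,0]
    - [0,0,0]
    - [0,0,0]
  dr:
    - [0,0,0]
    - [0,0,0]
    - [0,0,0]
    - [0,0,0]
    - [0,0,0]
    - [0,0,0]
  jaw: [0.3,0.2,0.1,0.1,0.1,0.1]
  force: 30

```text
time: 9.13
tool_pos: [0.4462, 0.0228, 0.0664]
tool_rot: [-2.354, -0.007, 0.044]
contact_force: [0.6, 5.7, 12.8]
opening: 0.0158
grip_force: 30.0
```

Emit:
apply_moves:
  delta_pos:
    - [0,0,0.06]
    - [0,0,0.14]
    - [0,0,0.24]
    - [0,0,0.34]
    - [0,0,0.44]
    - [0,-0.08,0.5]
    - [0,-0.16,0.55]
    - [0,-0.25,0.58]
  dr:
    - [0,0,0]
    - [0,0,0]
    - [0,0,0]
    - [-0.2,0,0]
    - [-0.4,0,0]
    - [-0.6,0,0]
    - [-0.8,0,0]
    - [-1,0,0]
  jaw: [0.1,0.1,0.1,0.1,0.1,0.1,0.1,0.1]

```text
time: 9.8
tool_pos: [0.4464, -0.0799, 0.2997]
tool_rot: [-2.867, 0.011, 0.043]
contact_force: [1.2, -0.3, -3.3]
opening: 0.0156
grip_force: 30.0
```

Emit:
apply_moves:
  delta_pos:
    - [0,-0.1,0]
    - [0,-0.2,0]
    - [0,-0.3,0]
    - [0,-0.4,0]
    - [0.03,-0.47,0]
    - [0.05,-0.5,0]
    - [0.05,-0.5,0]
    - [0.05,-0.5,0]
  dr:
    - [-0.2,0,0]
    - [-0.4,0,0]
    - [-0.57,0,0]
    - [-0.57,0,0]
    - [-0.57,0,0]
    - [-0.57,0,0]
    - [-0.57,0,0]
    - [-0.57,0,0]
  jaw: [0.1,0.1,0.1,0.1,0.1,0.1,0.1,0.1]

```text
time: 10.47
tool_pos: [0.4657, -0.279, 0.2952]
tool_rot: [3.141, 0.028, 0.036]
contact_force: [-0.3, -0.3, -2.8]
opening: 0.0159
grip_force: 30.0
```

```bash
python3 - <<'E'
from h import *
import pickle
s=telemetry.observe();print(s['qvel'],s['tool_rot'])
target([.46,-.28,.30],R.from_euler('x',np.pi))
pickle.dump(cam('wrist'),open('cw3.pkl','wb'))
snap('wrist','w3.png',k=1.55)
E
```

```text
[ 0.02249551 -0.02801478  0.02429011  0.00213574  0.00251549  0.00256276] [3.14126203 0.02833337 0.03550558]
dpos share [-0.014 -0.002  0.012] dr share [ 0.002 -0.057 -0.071]
q [-0.67  0.35  1.33 -0.02  1.49  0.87] pos [ 0.4657 -0.279   0.2952] F [-0.3 -0.3 -2.8] grip 0.0159443095338976 29.996131360530853
```

View pics/w3.png

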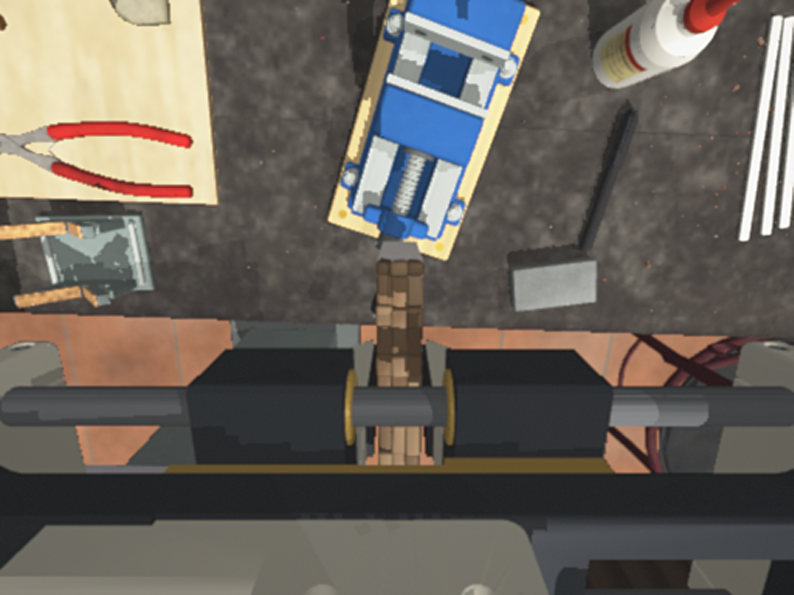

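The wrist view shows the blank held upright, rough edge up, along the tool's x. The vise board corners are at (328,221), (447,261), (541,8), and the jaw plates run from about (400,70) to (490,112).

```bash
python3 - <<'E'
from h import *
import pickle
from scipy.optimize import least_squares
c=pickle.load(open('cw3.pkl','rb'))
A=[((-.12,.065,.015),328,221),((-.12,-.065,.015),447,261),((.12,-.065,.015),541,8)]
A=[(m,u/1.55,v/1.55) for m,u,v in A]
P=[unproj(c,u,v,.015) for m,u,v in A];print(np.round(P,4),np.linalg.norm(P[0]-P[1]),np.linalg.norm(P[1]-P[2]))
def w(p,m):
    x,y,z=m; C,S=np.cos(p[2]),np.sin(p[2]); return np.array([p[0]+C*x-S*y,p[1]+S*x+C*y,z])
f=lambda p:np.concatenate([proj(c,w(p,m))-[u,v] for m,u,v in A])
r=least_squares(f,[.58,-.29,-.28]);p=r.x;print(p,np.degrees(p[2]),np.round(r.fun,1))
d=cam('side');s=800/130
for n,m in [('fixed top L',(.054,.042,.085)),('fixed top R',(.054,-.042,.085)),('mov L',(.016,.042,.085)),('mov R',(.016,-.042,.085)),('bed mid R',(.035,-.042,.055)),('seatc',(.044,0,.055)),('grip',(-.143,0,.112)),('board',(-.12,-.065,0)),('board',(.12,-.065,0))]:
    print(n,np.round(w(p,m),4),proj(c,w(p,m))*1.55, (proj(d,w(p,m))-[230,205])*s)
# jaw profile: brightness along the vise's centre line offset y=+-.03 at z=.085
im=cv2.cvtColor(cv2.imread('pics/raw_w3.png'),cv2.COLOR_BGR2RGB).astype(int)
for y in(.025,-.03):
  print(y,[(round(x*1000),*im[tuple(np.round(proj(c,w(p,(x,y,.085)))[::-1]).astype(int))]) for x in np.arange(.0,.08,.002)])
E
```

```text
[[ 0.4896 -0.2077  0.015 ]
 [ 0.4526 -0.3312  0.015 ]
 [ 0.6835 -0.3989  0.015 ]] 0.1289037370348548 0.24064240556518487
[ 0.58636956 -0.30300513 -0.28386695] -16.264378433458756 [-0.5  0.1  0.4 -0.2  0.1  0.1]
fixed top L [ 0.65   -0.2778  0.085 ] [404.03876383  19.38404332] [544.58327675 118.69844172]
fixed top R [ 0.6264 -0.3584  0.085 ] [507.86221719  58.86270727] [581.53492251 245.10919569]
mov L [ 0.6135 -0.2672  0.085 ] [388.46469502  72.90416856] [464.11669982 123.56029645]
mov R [ 0.59   -0.3478  0.085 ] [489.40506978 109.9117433 ] [496.42809091 250.46068625]
bed mid R [ 0.6082 -0.3531  0.055 ] [490.53030936  91.42692654] [533.97220606 295.81817584]
seatc [ 0.6286 -0.3153  0.055 ] [447.64919417  62.73661455] [535.86420032 229.1254422 ]
grip [ 0.4491 -0.263   0.112 ] [377.03282901 286.77209777] [129.68658511 162.55021258]
board [ 0.453  -0.3318  0.    ] [446.05939346 257.74957064] [194.91528797 440.34125777]
board [ 0.6834 -0.399   0.    ] [535.89267945  14.03370204] [719.12129823 405.67933813]
0.025 [(0, np.int64(64), np.int64(121), np.int64(197)), (2, np.int64(64), np.int64
[... 3268 characters left out ...]
, np.int64(139), np.int64(143), np.int64(138)), (54, np.int64(227), np.int64(230), np.int64(225)), (56, np.int64(228), np.int64(231), np.int64(226)), (58, np.int64(226), np.int64(228), np.int64(221)), (60, np.int64(99), np.int64(134), np.int64(193)), (62, np.int64(65), np.int64(127), np.int64(210)), (64, np.int64(67), np.int64(128), np.int64(210)), (66, np.int64(68), np.int64(128), np.int64(209)), (68, np.int64(67), np.int64(127), np.int64(207)), (70, np.int64(67), np.int64(126), np.int64(207)), (72, np.int64(67), np.int64(125), np.int64(206)), (74, np.int64(66), np.int64(125), np.int64(204)), (76, np.int64(62), np.int64(125), np.int64(203)), (78, np.int64(63), np.int64(124), np.int64(202))]
```

Emit:
apply_moves:
  delta_pos:
    - [0,0,0]
    - [0.05,0,0]
    - [0.1,0,0]
    - [0.15,0,0]
    - [0.2,0,0]
    - [0.2,0,0]
  dr:
    - [0,0,0.25]
    - [0,0,0.5]
    - [0,0,0.75]
    - [0,0,1]
    - [0,0,1]
    - [0,0,1]
  jaw: [0.1,0.1,0.1,0.1,0.1,0.1]

```text
time: 11.02
tool_pos: [0.5484, -0.277, 0.2957]
tool_rot: [3.14, 0.025, 0.54]
contact_force: [-1.7, 0.2, -2.8]
opening: 0.0161
grip_force: 30.0
```

Emit:
apply_moves:
  delta_pos:
    - [0.05,0,0]
    - [0.1,0,0]
    - [0.15,-0.02,0]
    - [0.2,-0.05,0]
    - [0.2,-0.08,0]
    - [0.2,-0.08,0]
  dr:
    - [0,0,0.25]
    - [0,0,0.5]
    - [0,0,0.75]
    - [0,0,1]
    - [0,0,1]
    - [0,0,1]
  jaw: [0.1,0.1,0.1,0.1,0.1,0.1]

```text
time: 11.52
tool_pos: [0.6256, -0.312, 0.2951]
tool_rot: [3.141, 0.028, 1.034]
contact_force: [-0.1, 0.4, -1.8]
opening: 0.0158
grip_force: 30.0
```

```bash
cat >> h.py <<'E'
VP=(.5864,-.3030,-.2839)
def w(m,p=VP):
    x,y,z=m; C,S=np.cos(p[2]),np.sin(p[2]); return np.array([p[0]+C*x-S*y,p[1]+S*x+C*y,z])
RV=R.from_euler('z',VP[2]+np.pi/2)*R.from_euler('x',np.pi)
E
python3 - <<'E'
from h import *
import pickle
c=pickle.load(open('cw3.pkl','rb')); print(unproj(c,400/1.55,262/1.55,.319))
print(w((.043,.0018,.15)))
target(w((.043,.0018,.15)),RV)
E
```

```text
[ 0.5149923  -0.27884604  0.319     ]
[ 0.62818291 -0.31331642  0.15      ]
dpos share [ 0.006 -0.003 -0.363] dr share [ 0.051 -0.021  0.506]
q [-0.56  0.67  0.8  -0.03  1.67 -0.03] pos [ 0.6256 -0.312   0.2951] F [-0.1  0.4 -1.8] grip 0.015787323356338853 29.99526858329773
```

Emit:
apply_moves:
  delta_pos:
    - [0,0,0]
    - [0.006,-0.003,0]
    - [0.006,-0.003,-0.08]
    - [0.006,-0.003,-0.16]
    - [0.006,-0.003,-0.25]
    - [0.006,-0.003,-0.33]
    - [0.006,-0.003,-0.363]
    - [0.006,-0.003,-0.363]
  dr:
    - [0.02,-0.01,0.25]
    - [0.051,-0.021,0.506]
    - [0.051,-0.021,0.506]
    - [0.051,-0.021,0.506]
    - [0.051,-0.021,0.506]
    - [0.051,-0.021,0.506]
    - [0.051,-0.021,0.506]
    - [0.051,-0.021,0.506]
  jaw: [0.1,0.1,0.1,0.1,0.1,0.1,0.1,0.1]

```text
time: 12.18
tool_pos: [0.6253, -0.3101, 0.1468]
tool_rot: [-3.134, -0.004, 1.287]
contact_force: [-0.2, -0.3, -2.9]
opening: 0.0155
grip_force: 30.0
```

```bash
python3 - <<'E'
from h import *
target(w((.043,.0018,.092)),RV)
E
```

```text
dpos share [ 0.007 -0.008 -0.137] dr share [-0.011 -0.012 -0.001]
q [-0.57  0.73  1.08  0.    1.34 -0.29] pos [ 0.6253 -0.3101  0.1468] F [-0.2 -0.3 -2.9] grip 0.015492835348111031 29.996044635772705
```

Emit:
apply_moves:
  delta_pos:
    - [0.006,-0.006,0]
    - [0.006,-0.006,-0.04]
    - [0.006,-0.006,-0.08]
    - [0.006,-0.006,-0.11]
    - [0.006,-0.006,-0.13]
    - [0.006,-0.006,-0.13]
  dr:
    - [-0.01,-0.01,0]
    - [-0.01,-0.01,0]
    - [-0.01,-0.01,0]
    - [-0.01,-0.01,0]
    - [-0.01,-0.01,0]
    - [-0.01,-0.01,0]
  jaw: [0.1,0.1,0.1,0.1,0.1,0.1]

```text
time: 12.68
tool_pos: [0.6324, -0.3164, 0.1078]
tool_rot: [3.124, 0.007, 1.288]
contact_force: [-8.4, 1.5, 22.1]
opening: 0.0159
grip_force: 30.0
```

Emit:
apply_moves:
  delta_pos:
    - [0,0,0.03]
    - [0,0,0.06]
    - [0,0,0.06]
    - [0,0,0.06]
  dr:
    - [0,0,0]
    - [0,0,0]
    - [0,0,0]
    - [0,0,0]
  jaw: [0.1,0.1,0.1,0.1]

```text
time: 13.02
tool_pos: [0.6318, -0.3149, 0.1249]
tool_rot: [3.13, 0.003, 1.289]
contact_force: [0.1, 0.6, -2.0]
opening: 0.0161
grip_force: 30.0
```

```bash
python3 - <<'E'
from h import *
import pickle
target(w((.040,.0018,.13)),RV)
s=telemetry.observe();print(s['tool_rot'],s['qvel'])
for i in range(3):
  eyes.camera_model('wrist'); im=eyes.read_camera('side'); s=telemetry.observe(); print(s['tool_pos'],s['contact_force'])
cv2.imwrite('pics/raw_d4.png',im[:,:,::-1])
pickle.dump(cam('wrist'),open('cw4.pkl','wb'))
snap('wrist','w4.png')
c=pickle.load(open('cw4.pkl','rb'));d=cam('side')
print('side px of jaw tops',proj(d,w((.054,-.042,.085))),proj(d,w((.016,-.042,.085))))
print('side px of stone rough corners',proj(d,w((.043,-.05,.19))))
a=cv2.resize(cv2.imread('pics/raw_d4.png')[170:270,245:365],(600,500),interpolation=cv2.INTER_CUBIC)
b=cv2.imread('pics/w4.png')[:260,100:420]; b=cv2.resize(b,(0,0),fx=500/800,fy=500/800)
cv2.imwrite('pics/v4.png',a)
E
```

```text
dpos share [-0.016  0.006  0.013] dr share [ 0.013  0.02  -0.005]
q [-0.57  0.75  1.1   0.    1.28 -0.29] pos [ 0.6318 -0.3149  0.1249] F [ 0.1  0.6 -2. ] grip 0.01608357053157274 29.99631643295288
[3.13022065 0.00324813 1.28943135] [-0.0015597   0.03143791  0.03269331  0.00173712 -0.00417719 -0.00054234]
[ 0.63117967 -0.3145392   0.12353587] [-0.90552309  0.16252692 -2.19091663]
[ 0.63080987 -0.31430551  0.12264366] [-0.82272588 -0.90515846 -2.44600324]
[ 0.63064984 -0.31420134  0.12213901] [ 0.9242785   0.02024417 -2.11844156]
side px of jaw tops [324.50813404 244.8266231 ] [310.67833277 245.69590012]
side px of stone rough corners [324.40102838 217.7484174 ]
```

```bash
python3 - <<'E'
from h import *
a=cv2.resize(cv2.imread('pics/raw_d4.png')[175:275,265:353],(440,500),interpolation=cv2.INTER_CUBIC)
b=cv2.imread('pics/raw_w4.png')[0:300,150:366]; b=cv2.resize(b,(360,500),interpolation=cv2.INTER_CUBIC)
cv2.imwrite('pics/v4.png',np.hstack([a,b]))
E
```

```text
(no output)
```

View pics/v4.png

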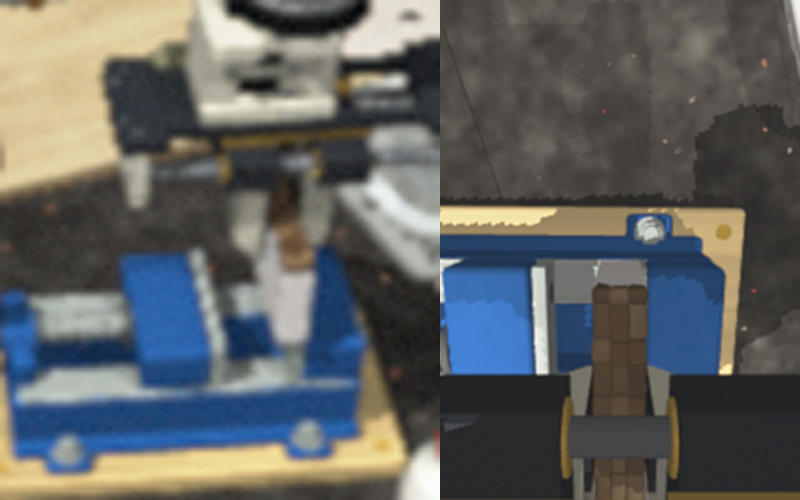

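The side half shows the blank's near end with its lower corners at about (275,340) and (305,345), close to the fixed jaw. The wrist half shows its rough edge between u = 593 and 647, covering the fixed jaw plate. I compare these with the projections.

```bash
python3 - <<'E'
from h import *
import pickle
s=telemetry.observe();d=cam('side');c=pickle.load(open('cw4.pkl','rb'))
T=R.from_euler('xyz',s['tool_rot']).as_matrix();o=np.array(s['tool_pos']);print(o,s['tool_rot'])
v=lambda m:(proj(d,m)-[265,175])*5
q=lambda m:(proj(c,m)-[150,0])*[360/216,500/300]+[440,0]
for L in(.034,.024):
  for ys in(-.008,.008):
    m=o+T@np.array([-.0518,ys,L]);n=o+T@np.array([.0482,ys,L-.06]);k=o+T@np.array([.0482,ys,L])
    print(L,ys,'near bottom',v(m),'near top',v(o+T@np.array([-.0518,ys,L-.06])),'wrist far top',q(n),'far bottom',q(k))
print('fixed plate far top wrist',q(w((.054,.042,.085))),q(w((.06,.042,.085))),'mov',q(w((.016,.042,.085))))
print('side jaws',v(w((.054,-.042,.085))),v(w((.016,-.042,.085))))
C,S=np.cos(VP[2]),np.sin(VP[2]);e=o[:2]-VP[:2];print('vise xy',C*e[0]+S*e[1],-S*e[0]+C*e[1])
E
```

```text
[ 0.63059467 -0.31426697  0.12200652] [3.13525092e+00 1.87715054e-03 1.28962662e+00]
0.034 -0.008 near bottom [271.78004394 357.76997678] near top [279.9647056  275.41257693] wrist far top [584.12183352 275.41721015] far bottom [594.51836273 250.85516488]
0.034 0.008 near bottom [301.08059783 355.73128535] near top [310.21388165 273.36410741] wrist far top [639.07400811 275.39937482] far bottom [632.84208022 250.84502453]
0.024 -0.008 near bottom [273.10808678 344.40666872] near top [281.38096488 261.16159902] wrist far top [581.44351316 281.74480512] far bottom [593.2457727  253.86168881]
0.024 0.008 near bottom [302.562591   342.36614776] near top [311.7942486  259.11180027] wrist far top [640.67937532 281.72466446] far bottom [633.60492825 253.85071365]
fixed plate far top wrist [633.17653889 268.1141867 ] [647.17826277 268.13409489] mov [544.34024578 267.98787588]
side jaws [297.54067018 349.13311551] [228.39166386 353.47950059]
vise xy 0.04558147185978487 0.0015630448705256528
```

The projections show the blank slipped about 11 mm up in the fingers when it caught the fixed jaw's top. I'll stand it on free table between the cradle and vise, regrip it higher, and enter the jaws further from the fixed one.

Emit:
apply_moves:
  delta_pos:
    - [0,0,0.08]
    - [0,0,0.16]
    - [-0.06,0.06,0.2]
    - [-0.12,0.13,0.2]
    - [-0.19,0.2,0.2]
    - [-0.26,0.27,0.2]
    - [-0.33,0.34,0.2]
    - [-0.38,0.4,0.2]
  dr:
    - [0,0,0]
    - [0,0,0]
    - [0,0,0]
    - [0,0,0]
    - [0,0,0]
    - [0,0,0]
    - [0,0,0]
    - [0,0,0]
  jaw: [0.1,0.1,0.1,0.1,0.1,0.1,0.1,0.1]

```text
time: 13.88
tool_pos: [0.4762, -0.1525, 0.2024]
tool_rot: [3.136, 0.002, 1.29]
contact_force: [0.9, 0.8, -1.8]
opening: 0.016
grip_force: 30.0
```

Emit:
apply_moves:
  delta_pos:
    - [-0.05,0.05,0]
    - [-0.05,0.05,-0.05]
    - [-0.05,0.05,-0.13]
    - [-0.05,0.05,-0.21]
    - [-0.05,0.05,-0.29]
    - [-0.05,0.05,-0.35]
    - [-0.05,0.05,-0.37]
    - [-0.05,0.05,-0.37]
  dr:
    - [0,0,0]
    - [0,0,0]
    - [0,0,0]
    - [0,0,0]
    - [0,0,0]
    - [0,0,0]
    - [0,0,0]
    - [0,0,0]
  jaw: [0.1,0.1,0.1,0.1,0.1,0.1,0.1,0.1]

```text
time: 14.55
tool_pos: [0.4577, -0.1339, 0.0532]
tool_rot: [3.138, 0.002, 1.29]
contact_force: [0.2, -0.5, -3.0]
opening: 0.0161
grip_force: 30.0
```

```bash
python3 - <<'E'
from h import *
target([.455,-.13,.024],RV)
E
```

```text
dpos share [-0.007  0.01  -0.073] dr share [ 0.005  0.005 -0.005]
q [-0.44  0.48  1.87 -0.    0.78 -0.16] pos [ 0.4577 -0.1339  0.0532] F [ 0.2 -0.5 -3. ] grip 0.01611586465321774 29.99618500471115
```

Emit:
apply_moves:
  delta_pos:
    - [0,0,-0.03]
    - [0,0,-0.05]
    - [0,0,-0.06]
    - [0,0,-0.06]
    - [0,0,-0.06]
  dr:
    - [0,0,0]
    - [0,0,0]
    - [0,0,0]
    - [0,0,0]
    - [0,0,0]
  jaw: [0.1,0.1,0.1,0.1,0.1]

```text
time: 14.97
tool_pos: [0.4593, -0.1347, 0.0317]
tool_rot: [3.133, 0.003, 1.29]
contact_force: [0.1, -0.2, -1.6]
opening: 0.0155
grip_force: 30.0
```

Emit:
apply_moves:
  delta_pos:
    - [0,0,-0.004]
    - [0,0,-0.007]
    - [0,0,-0.01]
    - [0,0,-0.01]
    - [0,0,-0.01]
  dr:
    - [0,0,0]
    - [0,0,0]
    - [0,0,0]
    - [0,0,0]
    - [0,0,0]
  jaw: [0.1,0.1,0.1,0.1,0.1]

```text
time: 15.38
tool_pos: [0.459, -0.1345, 0.0271]
tool_rot: [3.134, 0.002, 1.29]
contact_force: [-0.4, -0.3, -2.5]
opening: 0.0158
grip_force: 30.0
```

Emit:
apply_moves:
  delta_pos:
    - [0,0,-0.004]
    - [0,0,-0.008]
    - [0,0,-0.008]
    - [0,0,-0.008]
    - [0,0,-0.008]
  dr:
    - [0,0,0]
    - [0,0,0]
    - [0,0,0]
    - [0,0,0]
    - [0,0,0]
  jaw: [0.1,0.1,0.1,0.1,0.1]

```text
time: 15.8
tool_pos: [0.459, -0.1345, 0.0238]
tool_rot: [3.134, 0.002, 1.29]
contact_force: [0.6, -0.5, -2.7]
opening: 0.0161
grip_force: 30.0
```

Emit:
apply_moves:
  delta_pos:
    - [0,0,-0.003]
    - [0,0,-0.006]
    - [0,0,-0.006]
    - [0,0,-0.006]
    - [0,0,-0.006]
  dr:
    - [0,0,0]
    - [0,0,0]
    - [0,0,0]
    - [0,0,0]
    - [0,0,0]
  jaw: [0.1,0.1,0.1,0.1,0.1]

```text
time: 16.22
tool_pos: [0.4592, -0.1344, 0.0229]
tool_rot: [3.132, 0.003, 1.29]
contact_force: [-2.7, 3.3, 14.6]
opening: 0.0159
grip_force: 30.0
```

Emit:
apply_moves:
  delta_pos:
    - [0,0,0.002]
    - [0,0,0.002]
    - [0,0,0.002]
    - [0,0,0.002]
    - [0,0,0.015]
    - [0,0,0.035]
    - [0,0,0.035]
    - [0,0,0.035]
  dr:
    - [0,0,0]
    - [0,0,0]
    - [0,0,0]
    - [0,0,0]
    - [0,0,0]
    - [0,0,0]
    - [0,0,0]
    - [0,0,0]
  jaw: [0.2,0.3,0.3,0.3,0.3,0.3,0.3,0.3]

```text
time: 16.88
tool_pos: [0.4595, -0.1348, 0.0362]
tool_rot: [3.132, 0.003, 1.29]
contact_force: [-0.1, -0.1, -0.2]
opening: 0.0277
grip_force: 0.0
```

```bash
python3 - <<'E'
from h import *
target([.459,-.1345,.037],RV)
E
```

```text
dpos share [-0.001  0.001  0.002] dr share [ 0.01   0.017 -0.006]
q [-0.44  0.51  1.89 -0.    0.73 -0.16] pos [ 0.4595 -0.1348  0.0362] F [-0.1 -0.1 -0.2] grip 0.027655500910968606 0.0
```

Emit:
apply_moves:
  delta_pos:
    - [0,0,0]
    - [0,0,0]
    - [0,0,0]
    - [0,0,0]
    - [0,0,0]
    - [0,0,0]
    - [0,0,0]
  dr:
    - [0.01,0.017,-0.006]
    - [0.01,0.017,-0.006]
    - [0.01,0.017,-0.006]
    - [0.01,0.017,-0.006]
    - [0.01,0.017,-0.006]
    - [0.01,0.017,-0.006]
    - [0.01,0.017,-0.006]
  jaw: [0.3,0.2,0.1,0.1,0.1,0.1,0.1]
  force: 35

```text
time: 17.47
tool_pos: [0.4588, -0.1344, 0.0353]
tool_rot: [-3.14, -0.0, 1.287]
contact_force: [-0.3, -0.5, -1.8]
opening: 0.0156
grip_force: 35.0
```

Emit:
apply_moves:
  delta_pos:
    - [0,0,0.06]
    - [0,0,0.14]
    - [0,0,0.24]
    - [0,0,0.34]
    - [0.05,-0.05,0.4]
    - [0.12,-0.12,0.4]
    - [0.19,-0.19,0.4]
    - [0.26,-0.26,0.4]
  dr:
    - [0,0,0]
    - [0,0,0]
    - [0,0,0]
    - [0,0,0]
    - [0,0,0]
    - [0,0,0]
    - [0,0,0]
    - [0,0,0]
  jaw: [0.1,0.1,0.1,0.1,0.1,0.1,0.1,0.1]

```text
time: 18.13
tool_pos: [0.5638, -0.2394, 0.1961]
tool_rot: [-3.141, 0.0, 1.287]
contact_force: [1.2, -0.0, -3.2]
opening: 0.0151
grip_force: 35.0
```

```bash
python3 - <<'E'
from h import *
target(w((.037,.0018,.15)),RV)
E
```

```text
dpos share [ 0.147 -0.181 -0.115] dr share [-0.    -0.002 -0.001]
q [-0.53  0.53  1.31 -0.    1.3  -0.24] pos [ 0.5638 -0.2394  0.1961] F [ 1.2 -0.  -3.2] grip 0.015145028069076694 34.97640252113342
```

Emit:
apply_moves:
  delta_pos:
    - [0.05,-0.06,0]
    - [0.1,-0.12,0]
    - [0.147,-0.181,0]
    - [0.147,-0.181,-0.05]
    - [0.147,-0.181,-0.1]
    - [0.147,-0.181,-0.115]
    - [0.147,-0.181,-0.115]
    - [0.147,-0.181,-0.115]
  dr:
    - [0,0,0]
    - [0,0,0]
    - [0,0,0]
    - [0,0,0]
    - [0,0,0]
    - [0,0,0]
    - [0,0,0]
    - [0,0,0]
  jaw: [0.1,0.1,0.1,0.1,0.1,0.1,0.1,0.1]

```text
time: 18.8
tool_pos: [0.6216, -0.3106, 0.1495]
tool_rot: [-3.139, -0.0, 1.287]
contact_force: [-0.1, 0.3, -1.8]
opening: 0.0155
grip_force: 35.0
```

```bash
python3 - <<'E'
from h import *
for i in range(2): eyes.read_camera('side')
target(w((.037,.0018,.125)),RV)
E
```

```text
dpos share [ 0.    -0.002 -0.065] dr share [ 0.002  0.001 -0.   ]
q [-0.57  0.72  1.09 -0.    1.33 -0.29] pos [ 0.6223 -0.311   0.1512] F [ 0.2 -0.7 -2.6] grip 0.01567663573557955 34.97804582118988
```

Emit:
apply_moves:
  delta_pos:
    - [0,-0.002,-0.03]
    - [0,-0.002,-0.06]
    - [0,-0.002,-0.085]
    - [0,-0.002,-0.1]
    - [0,-0.002,-0.115]
    - [0,-0.002,-0.115]
  dr:
    - [0,0,0]
    - [0,0,0]
    - [0,0,0]
    - [0,0,0]
    - [0,0,0]
    - [0,0,0]
  jaw: [0.1,0.1,0.1,0.1,0.1,0.1]

```text
time: 19.4
tool_pos: [0.621, -0.3112, 0.1014]
tool_rot: [-3.137, -0.001, 1.287]
contact_force: [-0.7, 0.2, -3.1]
opening: 0.0162
grip_force: 35.0
```

Emit:
apply_moves:
  delta_pos:
    - [0,0,-0.01]
    - [0,0,-0.02]
    - [0,0,-0.025]
    - [0,0,-0.025]
    - [0,0,-0.025]
  dr:
    - [0,0,0]
    - [0,0,0]
    - [0,0,0]
    - [0,0,0]
    - [0,0,0]
  jaw: [0.1,0.1,0.1,0.1,0.1]

```text
time: 19.82
tool_pos: [0.6218, -0.3117, 0.0935]
tool_rot: [-3.14, -0.0, 1.287]
contact_force: [-0.9, 0.6, -2.4]
opening: 0.0159
grip_force: 35.0
```

Emit:
apply_moves:
  delta_pos:
    - [0,0,-0.004]
    - [0,0,-0.008]
    - [0,0,-0.008]
    - [0,0,-0.008]
    - [0,0,-0.008]
  dr:
    - [0,0,0]
    - [0,0,0]
    - [0,0,0]
    - [0,0,0]
    - [0,0,0]
  jaw: [0.1,0.1,0.1,0.1,0.1]

```text
time: 20.23
tool_pos: [0.6218, -0.3117, 0.0903]
tool_rot: [-3.14, -0.0, 1.287]
contact_force: [0.5, 0.7, -3.0]
opening: 0.0155
grip_force: 35.0
```

Emit:
apply_moves:
  delta_pos:
    - [0,0,-0.003]
    - [0,0,-0.005]
    - [0,0,-0.005]
    - [0,0,-0.005]
    - [0,0,-0.005]
  dr:
    - [0,0,0]
    - [0,0,0]
    - [0,0,0]
    - [0,0,0]
    - [0,0,0]
  jaw: [0.1,0.1,0.1,0.1,0.1]

```text
time: 20.65
tool_pos: [0.6219, -0.3117, 0.0903]
tool_rot: [-3.141, 0.0, 1.287]
contact_force: [-4.2, 1.9, 7.1]
opening: 0.0157
grip_force: 35.0
```

Emit:
apply_moves:
  delta_pos:
    - [0,0,0.003]
    - [0.005,-0.001,0.003]
    - [0.01,-0.003,0.003]
    - [0.014,-0.004,0.003]
    - [0.014,-0.004,0.003]
    - [0.014,-0.004,0.003]
  dr:
    - [0,0,0]
    - [0,0,0]
    - [0,0,0]
    - [0,0,0]
    - [0,0,0]
    - [0,0,0]
  jaw: [0.1,0.1,0.1,0.1,0.1,0.1]

```text
time: 21.15
tool_pos: [0.6275, -0.3135, 0.0902]
tool_rot: [-3.14, 0.0, 1.287]
contact_force: [-3.1, 0.4, 6.4]
opening: 0.0161
grip_force: 35.0
```

Emit:
apply_moves:
  delta_pos:
    - [0,0,0.003]
    - [0,0,0.003]
    - [0,0,0.003]
    - [0,0,0.003]
    - [0,0,0.04]
    - [0,0,0.12]
    - [0,0,0.22]
    - [0,0,0.32]
  dr:
    - [0,0,0]
    - [0,0,0]
    - [0,0,0]
    - [0,0,0]
    - [0,0,0]
    - [0,0,0]
    - [0,0,0]
    - [0,0,0]
  jaw: [0.15,0.25,0.32,0.35,0.35,0.35,0.35,0.35]

```text
time: 21.82
tool_pos: [0.627, -0.313, 0.218]
tool_rot: [-3.138, -0.001, 1.287]
contact_force: [0.8, 0.1, -0.6]
opening: 0.0323
grip_force: 0.0
```

```bash
python3 - <<'E'
from h import *
from scipy.optimize import least_squares
D=np.array([(.3427,1.5251,1.2754,.5246,.226),(.3622,1.2830,1.4967,.5596,.3036),(.1392,1.6946,1.3105,.4306,.2625),(.48,1.87,.78,.4769,.0532),(.51,1.89,.73,.4789,.0362),(.53,1.31,1.30,.6125,.1961),(.72,1.09,1.33,.6957,.1512)])
s=telemetry.observe();D=np.vstack([D,[*s['qpos'][[1,2,4]],np.hypot(*s['tool_pos'][:2]),s['tool_pos'][2]]])
def fk(p,q2,q3,q5):
    h,L1,L2,L3,a=p;A=q2;B=q2+q3;C=B+q5
    return a+L1*np.sin(A)+L2*np.sin(B)+L3*np.sin(C),h+L1*np.cos(A)+L2*np.cos(B)+L3*np.cos(C)
f=lambda p:np.concatenate([np.subtract(fk(p,*d[:3]),d[3:]) for d in D])
r=least_squares(f,[.3,.45,.4,.25,0]);p=r.x;print(np.round(p,3),np.abs(r.fun).max())
for th in(0,.2,.3,.4):
  for z in(.016,.1):
    R_,Z=.51,z
    g=least_squares(lambda q:np.r_[np.subtract(fk(p,*q),(R_,Z)),sum(q)-(np.pi-th)],[.4,1.9,.8]);print(th,z,np.round(g.x,2),g.cost<1e-6)
E
```

```text
[-2.226  0.513  0.358 -2.076  0.011] 0.009130631971490444
0 0.016 [0.55 1.89 0.71] True
0 0.1 [0.43 1.79 0.92] True
0.2 0.016 [1.34 0.   1.62] False
0.2 0.1 [ 1.25 -0.    1.72] False
0.3 0.016 [1.35 0.   1.6 ] False
0.3 0.1 [1.26 0.   1.7 ] False
0.4 0.016 [ 1.35 -0.    1.58] False
0.4 0.1 [ 1.26 -0.    1.68] False
```

```bash
python3 - <<'E'
from h import *
import pickle
c=pickle.load(open('cw1.pkl','rb'));d=cam('side');p1=(.58633,-.30462,-.2917)
for ph in(-.1,0,.1,.2,.3):
    G=lambda x:(x,-.042*np.sin(ph),.07+.042*np.cos(ph))
    print(ph,'w1',[np.round(proj(c,w(G(x),p1))*1.55,0) for x in(-.122,-.164)],'d1',[np.round((proj(d,w(G(x)))-[230,205])*800/130,0) for x in(-.122,-.164)],'hub',np.round((proj(d,w((-.111,0,.07)))-[230,205])*800/130),np.round(proj(c,w((-.111,0,.07),p1))*1.55))
im=cv2.imread('pics/raw_d1.png');g=im[222:246,238:266].max(2);print(g)
E
```

```text
-0.1 w1 [array([368., 271.]), array([336., 307.])] d1 [array([176., 154.]), array([ 82., 159.])] hub [202. 226.] [382. 256.]
0 w1 [array([372., 274.]), array([340., 310.])] d1 [array([177., 160.]), array([ 83., 165.])] hub [202. 226.] [382. 256.]
0.1 w1 [array([376., 277.]), array([344., 313.])] d1 [array([178., 166.]), array([ 83., 172.])] hub [202. 226.] [382. 256.]
0.2 w1 [array([380., 280.]), array([348., 316.])] d1 [array([178., 174.]), array([ 84., 180.])] hub [202. 226.] [382. 256.]
0.3 w1 [array([383., 283.]), array([352., 318.])] d1 [array([179., 182.]), array([ 84., 188.])] hub [202. 226.] [382. 256.]
[[ 66  62  65  71  68  69  68  67  67  67  73  72  64  59  64  61  59  65
   66  69  67  67  72  68  73  74  71  68]
 [ 65  68  67  68  68  62  71  72  72  73  72  64  63  64  61  66  58  59
   62  62  70  67  70  64  70  73  79  82]
 [ 67  64  63  65  64  62  70  72  68  71  69  64  61  61  61  60  62  59
   58  66  65  61  66  64  67  69  81  89]
 [ 60  63  60  64  67  62  62  62  67  69  63  64  63  58  62  63  52  58
   61  60  66  66  66  69  68  71  74  81]
 [ 61  57  64
[... 1627 characters left out ...]
 62  63  62  66  66  67  71  64  54  58  56  58  60  54  64  63  68  67
   86 139 160 128  95  90  89  75  75  98]
 [ 63  62  66  64  68  67  71  65  57  58  57  64  60  66  62  62  68  64
   87 149 174 143 103  97  94  93  95 120]
 [ 62  60  65  67  69  66  64  60  66  62  62  64  59  64  61  61  73  64
   82 142 176 150 102  92  92  90  93 129]
 [ 64  69  71  69  68  69  69  71  67  69  68  67  65  64  64  66  66  60
   78 139 183 161 105  82  85  78  82 123]
 [ 59  69  72  73  72  72  72  71  66  69  67  69  66  67  69  69  67  59
   68 124 181 174 126  99  96  91  80 111]
 [ 54  64  68  75  76  75  66  69  68  69  66  67  63  68  69  67  65  61
   66 119 177 191 170 156 164 164 141 105]]
```

Emit:
apply_moves:
  delta_pos:
    - [0,0,0.02]
    - [-0.05,0,0.04]
    - [-0.1,0,0.04]
    - [-0.15,0.02,0.04]
    - [-0.2,0.04,0.04]
  dr:
    - [0,0,-0.25]
    - [0,0,-0.5]
    - [0,0,-0.75]
    - [0,0,-1]
    - [0,0,-1]
  jaw: [0.4,0.5,0.6,0.6,0.6]

```text
time: 22.23
tool_pos: [0.5465, -0.2974, 0.2334]
tool_rot: [-3.141, -0.0, 0.779]
contact_force: [0.0, -0.2, -0.5]
opening: 0.0544
grip_force: 0.0
```

Emit:
apply_moves:
  delta_pos:
    - [-0.05,0.02,0]
    - [-0.1,0.04,0]
    - [-0.15,0.06,0]
    - [-0.2,0.08,0]
    - [-0.25,0.09,0]
  dr:
    - [0,0,-0.25]
    - [0,0,-0.5]
    - [0,0,-0.75]
    - [0,0,-1]
    - [0,0,-1]
  jaw: [0.6,0.6,0.6,0.6,0.6]

```text
time: 22.65
tool_pos: [0.4465, -0.2605, 0.2336]
tool_rot: [-3.14, -0.001, 0.28]
contact_force: [-0.5, -0.3, 0.1]
opening: 0.0552
grip_force: 0.0
```

Emit:
apply_moves:
  delta_pos:
    - [0,0,0]
    - [0,0,0]
    - [0,0,0]
    - [0,0,0]
    - [0,0,0]
  dr:
    - [0,0,-0.25]
    - [0,0,-0.5]
    - [0,0,-0.75]
    - [0,0,-1]
    - [0,0,-1]
  jaw: [0.6,0.6,0.6,0.6,0.6]

```text
time: 23.07
tool_pos: [0.4474, -0.2614, 0.2337]
tool_rot: [-3.14, -0.001, -0.218]
contact_force: [-0.0, -0.0, -0.8]
opening: 0.0546
grip_force: 0.0
```

```bash
cat >> h.py <<'E'
th=.2
RG=R.from_euler('z',VP[2])*R.from_euler('y',-th)*R.from_euler('x',np.pi)
def grip(ph,back=0): return w((-.1496-back*np.sin(th),-.042*np.sin(ph),.07+.042*np.cos(ph)-.0118+back*np.cos(th)))
def vise(x):
    e=np.array(x)[:2]-VP[:2];C,S=np.cos(VP[2]),np.sin(VP[2]); return np.round([C*e[0]+S*e[1],-S*e[0]+C*e[1],x[2]],4)
E
python3 - <<'E'
from h import *
print(grip(.17));target(grip(.17,.07),RG)
c=cam('side');im=eyes.read_camera('side');cv2.imwrite('pics/raw_d5.png',im[:,:,::-1])
a=cv2.imread('pics/raw_d4.png')
for n,x in(('rough near end',w((.043,-.05,.110))),('smooth',w((.043,-.05,.075)))):
  u,v=np.round(proj(c,x)).astype(int);print(n,u,v,im[v-1:v+2,u-6:u+7].mean(2).astype(int).tolist())
E
```

```text
[ 0.44079813 -0.26791801  0.09959456]
dpos share [-0.05  -0.007 -0.164] dr share [-0.101 -0.386 -0.132]
q [-0.68  0.32  1.53  0.    1.29  1.11] pos [ 0.4474 -0.2614  0.2337] F [-0.  -0.  -0.8] grip 0.054623727355061845 0.0
rough near end 322 240 [[178, 167, 139, 113, 111, 112, 105, 108, 100, 76, 62, 63, 76], [177, 174, 156, 124, 106, 99, 92, 97, 91, 73, 61, 60, 68], [177, 174, 161, 137, 122, 120, 119, 125, 114, 83, 62, 62, 67]]
smooth 321 250 [[119, 151, 169, 180, 191, 193, 190, 190, 166, 127, 85, 58, 60], [144, 160, 179, 186, 190, 192, 192, 188, 160, 116, 83, 72, 67], [156, 162, 178, 190, 193, 191, 190, 185, 160, 119, 97, 83, 78]]
```

The pixel check agrees: brown rough edge up, white face below, so the blank stands between the jaws. Next, the crank.

Emit:
apply_moves:
  delta_pos:
    - [-0.02,0,0]
    - [-0.05,-0.007,-0.05]
    - [-0.05,-0.007,-0.11]
    - [-0.05,-0.007,-0.164]
    - [-0.05,-0.007,-0.164]
    - [-0.05,-0.007,-0.164]
  dr:
    - [-0.05,-0.2,-0.06]
    - [-0.101,-0.386,-0.132]
    - [-0.101,-0.386,-0.132]
    - [-0.101,-0.386,-0.132]
    - [-0.101,-0.386,-0.132]
    - [-0.101,-0.386,-0.132]
  jaw: [0.6,0.6,0.6,0.6,0.6,0.6]

```text
time: 23.62
tool_pos: [0.4272, -0.264, 0.1677]
tool_rot: [3.141, -0.198, -0.277]
contact_force: [-0.2, -0.2, -0.3]
opening: 0.055
grip_force: 0.0
```

```bash
python3 - <<'E'
from h import *
eyes.read_camera('side')
target(grip(.17),RG)
E
```

```text
dpos share [ 0.032 -0.008 -0.173] dr share [ 0.003 -0.    -0.013]
q [-0.77  0.26  1.84  0.12  0.87  1.01] pos [ 0.428  -0.2646  0.1687] F [ 0.2 -0.5  0.9] grip 0.05527841634113432 0.0
```

Emit:
apply_moves:
  delta_pos:
    - [0.01,-0.003,-0.06]
    - [0.02,-0.005,-0.12]
    - [0.032,-0.008,-0.173]
    - [0.032,-0.008,-0.173]
    - [0.032,-0.008,-0.173]
    - [0.032,-0.008,-0.173]
  dr:
    - [0,0,-0.013]
    - [0,0,-0.013]
    - [0,0,-0.013]
    - [0,0,-0.013]
    - [0,0,-0.013]
    - [0,0,-0.013]
  jaw: [0.6,0.6,0.6,0.6,0.6,0.6]

```text
time: 24.17
tool_pos: [0.4412, -0.2681, 0.1005]
tool_rot: [3.14, -0.202, -0.285]
contact_force: [0.4, -0.3, -0.2]
opening: 0.0554
grip_force: 0.0
```

Emit:
apply_moves:
  delta_pos:
    - [0,0,0]
    - [0,0,0]
    - [0,0,0]
    - [0,0,0]
    - [0,0,0]
    - [0,0,0]
    - [0,0,0]
  dr:
    - [0,0,0]
    - [0,0,0]
    - [0,0,0]
    - [0,0,0]
    - [0,0,0]
    - [0,0,0]
    - [0,0,0]
  jaw: [0.5,0.4,0.3,0.1,0.1,0.1,0.1]
  force: 30

```text
time: 24.75
tool_pos: [0.4401, -0.2676, 0.0989]
tool_rot: [3.141, -0.2, -0.286]
contact_force: [-1.1, -0.4, 1.5]
opening: 0.0176
grip_force: 30.0
```

```bash
python3 - <<'E'
from h import *
target(grip(.17),RG);print(vise(telemetry.observe()['tool_pos']))
E
```

```text
dpos share [ 0.002 -0.001  0.002] dr share [ 0.002 -0.001  0.004]
q [-0.75  0.38  1.89  0.14  0.69  1.01] pos [ 0.4401 -0.2676  0.0989] F [-1.1 -0.4  1.5] grip 0.017639415055281618 30.001390278339386
[-0.1503 -0.007   0.0989]
```

Emit:
apply_moves:
  delta_pos:
    - [0,0,0]
    - [0,0,0]
    - [0.002,0,-0.008]
    - [0.002,0,-0.015]
    - [0.002,0,-0.015]
    - [0.002,0,-0.015]
    - [0.002,0,-0.015]
    - [0.002,0,-0.015]
  dr:
    - [0,0,0]
    - [0,0,0]
    - [0,0,0]
    - [0,0,0]
    - [0,0,0]
    - [0,0,0]
    - [0,0,0]
    - [0,0,0]
  jaw: [0.3,0.3,0.3,0.3,0.1,0.1,0.1,0.1]
  force: 35

```text
time: 25.42
tool_pos: [0.4407, -0.2672, 0.0923]
tool_rot: [3.141, -0.199, -0.286]
contact_force: [-0.2, -1.2, -3.2]
opening: 0.0178
grip_force: 35.0
```

```bash
python3 - <<'E'
from h import *
s=telemetry.observe();print(vise(s['tool_pos']),s['opening'],s['grip_force'],s['contact_force'])
def rows(p0,n,step,nxt=None):
    y0,z0=np.sin(p0),np.cos(p0)
    out=[]
    for i in range(1,n+1):
        p=p0+i*step; dy=-.042*(np.sin(p)-y0); dz=.042*(np.cos(p)-z0)
        out.append([round(float(a),3) for a in(.28*dy/.4,.96*dy/.4,dz/.4)])
    return out
print(rows(.17,8,np.pi/8));print(rows(.17+np.pi,8,np.pi/8))
E
```

```text
[-0.1499 -0.0065  0.0923] 0.017834260858015497 35.001869201660156 [-0.1740949  -1.24055497 -3.24356129]
[[-0.011, -0.037, -0.015], [-0.019, -0.065, -0.043], [-0.024, -0.081, -0.08], [-0.024, -0.082, -0.121], [-0.02, -0.068, -0.16], [-0.012, -0.041, -0.189], [-0.002, -0.005, -0.206], [0.01, 0.034, -0.207]]
[[0.011, 0.037, 0.015], [0.019, 0.065, 0.043], [0.024, 0.081, 0.08], [0.024, 0.082, 0.121], [0.02, 0.068, 0.16], [0.012, 0.041, 0.189], [0.002, 0.005, 0.206], [-0.01, -0.034, 0.207]]
```

Emit:
apply_moves:
  delta_pos:
    - [-0.011,-0.037,-0.015]
    - [-0.019,-0.065,-0.043]
    - [-0.024,-0.081,-0.08]
    - [-0.024,-0.082,-0.121]
    - [-0.024,-0.082,-0.121]
  dr:
    - [0,0,0]
    - [0,0,0]
    - [0,0,0]
    - [0,0,0]
    - [0,0,0]
  jaw: [0.1,0.1,0.1,0.1,0.1]

```text
time: 25.83
tool_pos: [0.4314, -0.2983, 0.042]
tool_rot: [-3.138, -0.197, -0.287]
contact_force: [5.2, 5.0, -2.4]
opening: 0.0179
grip_force: 35.0
```

```bash
python3 - <<'E'
from h import *
s=telemetry.observe();print(vise(s['tool_pos']),s['opening'],s['grip_force'],s['contact_force'],s['qpos'])
x=vise(s['tool_pos']);print('phi est',np.arctan2(-x[1],x[2]+.0185-.07),np.hypot(x[1],x[2]+.0185-.07))
E
```

```text
[-0.1501 -0.0389  0.042 ] 0.017913471206572874 34.99920666217804 [ 5.23625894  4.97571033 -2.40427798] [-0.81365135  0.49692485  1.91496704  0.18973436  0.56844057  0.8924289 ]
phi est 1.810323802245515 0.040043226643216454
```

Emit:
apply_moves:
  delta_pos:
    - [0.004,0.014,-0.039]
    - [0.012,0.041,-0.068]
    - [0.022,0.077,-0.085]
    - [0.034,0.116,-0.086]
    - [0.034,0.116,-0.086]
  dr:
    - [0,0,0]
    - [0,0,0]
    - [0,0,0]
    - [0,0,0]
    - [0,0,0]
  jaw: [0.1,0.1,0.1,0.1,0.1]

```text
time: 26.25
tool_pos: [0.4453, -0.2517, 0.0099]
tool_rot: [-3.141, -0.199, -0.285]
contact_force: [1.7, 2.3, -1.2]
opening: 0.0179
grip_force: 35.0
```

Emit:
apply_moves:
  delta_pos:
    - [0.011,0.037,0.015]
    - [0.019,0.065,0.043]
    - [0.024,0.081,0.08]
    - [0.024,0.082,0.121]
    - [0.02,0.068,0.16]
    - [0.012,0.041,0.189]
    - [0.002,0.005,0.206]
    - [-0.01,-0.034,0.207]
  dr:
    - [0,0,0]
    - [0,0,0]
    - [0,0,0]
    - [0,0,0]
    - [0,0,0]
    - [0,0,0]
    - [0,0,0]
    - [0,0,0]
  jaw: [0.1,0.1,0.1,0.1,0.1,0.1,0.1,0.1]

```text
time: 26.92
tool_pos: [0.4408, -0.2667, 0.0929]
tool_rot: [-3.14, -0.199, -0.285]
contact_force: [14.4, 3.8, -27.7]
opening: 0.0185
grip_force: 35.0
```

```bash
python3 - <<'E'
from h import *
eyes.read_camera('side');s=telemetry.observe();print(vise(s['tool_pos']),s['opening'],s['grip_force'],s['contact_force'],s['qpos'],s['tool_rot'])
x=vise(s['tool_pos']);print('phi est',np.arctan2(-x[1],x[2]+.0185-.07),np.hypot(x[1],x[2]+.0185-.07))
E
```

```text
[-0.1499 -0.0081  0.092 ] 0.01836945848556007 34.99993622303009 [ 1.88456039 -1.64895285 -4.86782155] [-0.7527873   0.39619633  1.8977913   0.14350296  0.67540167  1.00015353] [-3.14065901 -0.1983547  -0.2865755 ]
phi est 0.19739555984988078 0.04130205806010155
```

Emit:
apply_moves:
  delta_pos:
    - [-0.011,-0.037,-0.015]
    - [-0.019,-0.065,-0.043]
    - [-0.024,-0.081,-0.08]
    - [-0.024,-0.082,-0.121]
    - [-0.02,-0.068,-0.16]
    - [-0.012,-0.041,-0.189]
    - [-0.002,-0.005,-0.206]
    - [0.01,0.034,-0.207]
  dr:
    - [0,0,0]
    - [0,0,0]
    - [0,0,0]
    - [0,0,0]
    - [0,0,0]
    - [0,0,0]
    - [0,0,0]
    - [0,0,0]
  jaw: [0.1,0.1,0.1,0.1,0.1,0.1,0.1,0.1]

```text
time: 27.63
tool_pos: [0.4449, -0.2537, 0.0094]
tool_rot: [3.141, -0.199, -0.287]
contact_force: [-3.0, -4.3, 7.2]
opening: 0.0179
grip_force: 35.0
```

Emit:
apply_moves:
  delta_pos:
    - [0.011,0.037,0.015]
    - [0.019,0.065,0.043]
    - [0.024,0.081,0.08]
    - [0.024,0.082,0.121]
    - [0.02,0.068,0.16]
    - [0.012,0.041,0.189]
    - [0.002,0.005,0.206]
    - [-0.01,-0.034,0.207]
  dr:
    - [0,0,0]
    - [0,0,0]
    - [0,0,0]
    - [0,0,0]
    - [0,0,0]
    - [0,0,0]
    - [0,0,0]
    - [0,0,0]
  jaw: [0.1,0.1,0.1,0.1,0.1,0.1,0.1,0.1]

```text
time: 28.3
tool_pos: [0.4408, -0.2666, 0.0928]
tool_rot: [-3.14, -0.199, -0.285]
contact_force: [13.9, 4.1, -27.4]
opening: 0.0178
grip_force: 35.0
```

```bash
python3 - <<'E'
from h import *
eyes.read_camera('side');s=telemetry.observe();print(vise(s['tool_pos']),s['opening'],s['grip_force'],s['contact_force'])
x=vise(s['tool_pos']);print('phi est',np.arctan2(-x[1],x[2]+.0185-.07),np.hypot(x[1],x[2]+.0185-.07))
E
```

```text
[-0.1499 -0.0081  0.092 ] 0.018075350915809436 35.000039935112 [ 2.52595781 -1.74508694 -5.43084472]
phi est 0.19739555984988078 0.04130205806010155
```

Emit:
apply_moves:
  delta_pos:
    - [-0.011,-0.037,-0.015]
    - [-0.019,-0.065,-0.043]
    - [-0.022,-0.074,-0.061]
    - [-0.022,-0.074,-0.061]
  dr:
    - [0,0,0]
    - [0,0,0]
    - [0,0,0]
    - [0,0,0]
  jaw: [0.1,0.1,0.1,0.1]
  force: 50

```text
time: 28.68
tool_pos: [0.432, -0.2964, 0.0667]
tool_rot: [-3.139, -0.198, -0.288]
contact_force: [5.1, 3.7, -5.8]
opening: 0.0177
grip_force: 50.0
```

Emit:
apply_moves:
  delta_pos:
    - [-0.001,-0.005,-0.01]
    - [-0.002,-0.007,-0.019]
    - [-0.003,-0.009,-0.03]
    - [-0.003,-0.009,-0.03]
  dr:
    - [0,0,0]
    - [0,0,0]
    - [0,0,0]
    - [0,0,0]
  jaw: [0.1,0.1,0.1,0.1]

```text
time: 29.02
tool_pos: [0.4312, -0.299, 0.0559]
tool_rot: [-3.139, -0.199, -0.286]
contact_force: [4.4, 6.6, 1.7]
opening: 0.018
grip_force: 50.0
```

```bash
cat > st.py <<'E'
from h import *
s=telemetry.observe();x=vise(s['tool_pos']);F=R.from_euler('z',-VP[2]).apply(s['contact_force'])
ph=np.arctan2(-x[1],x[2]+.0185-.07)
print(s['time'],x,'open',round(s['opening'],4),'F vise',np.round(F,1),'|F|',np.linalg.norm(F),'phi',ph,'tangential resist',F@np.array([0,np.cos(ph),np.sin(ph)]))
E
python3 st.py
```

```text
29.0167 [-0.15   -0.0397  0.0559] open 0.018 F vise [2.3 7.5 1.7] |F| 8.08269053911124 phi 1.4604155778284995 tangential resist 2.5343794193185882
```

```bash
python3 - <<'E'
import numpy as np
for p0,ps in((1.45,(1.55,1.65,1.75,1.85)),(1.85,(1.95,2.05,2.15,2.25)),(2.25,(2.35,2.45,2.55,2.65))):
  print(p0,[[round(float(v),3) for v in(-.28*.105*(np.sin(p)-np.sin(p0)),-.96*.105*(np.sin(p)-np.sin(p0)),.105*(np.cos(p)-np.cos(p0)))] for p in ps])
E
```

```text
1.45 [[-0.0, -0.001, -0.01], [-0.0, -0.0, -0.021], [0.0, 0.001, -0.031], [0.001, 0.003, -0.042]]
1.85 [[0.001, 0.003, -0.01], [0.002, 0.007, -0.019], [0.004, 0.013, -0.029], [0.005, 0.018, -0.037]]
2.25 [[0.002, 0.007, -0.008], [0.004, 0.014, -0.015], [0.006, 0.022, -0.021], [0.009, 0.031, -0.027]]
```

Emit:
apply_moves:
  delta_pos:
    - [0,0,-0.01]
    - [0,0,-0.021]
    - [0,0,-0.021]
  dr:
    - [0,0,0]
    - [0,0,0]
    - [0,0,0]
  jaw: [0.1,0.1,0.1]

```text
time: 29.27
tool_pos: [0.4313, -0.2993, 0.0483]
tool_rot: [-3.14, -0.199, -0.286]
contact_force: [1.5, 7.8, 7.9]
opening: 0.0174
grip_force: 50.0
```

```bash
python3 st.py
```

```text
29.2667 [-0.1499 -0.0399  0.0483] open 0.0174 F vise [-0.7  7.9  7.9] |F| 11.20196039907443 phi 1.6508255355346808 tangential resist 7.287362993400796
```

Emit:
apply_moves:
  delta_pos:
    - [0,0.001,-0.01]
    - [0.001,0.003,-0.021]
    - [0.001,0.003,-0.021]
  dr:
    - [0,0,0]
    - [0,0,0]
    - [0,0,0]
  jaw: [0.1,0.1,0.1]

```text
time: 29.52
tool_pos: [0.4317, -0.2982, 0.0406]
tool_rot: [-3.141, -0.2, -0.286]
contact_force: [-2.4, 10.0, 15.9]
opening: 0.0177
grip_force: 50.0
```

```bash
python3 st.py
```

```text
29.5167 [-0.1499 -0.0387  0.0406] open 0.0177 F vise [-5.1  8.9 15.9] |F| 18.911207351642307 phi 1.8453378893823247 tangential resist 12.877130911830562
```

Emit:
apply_moves:
  delta_pos:
    - [0.001,0.003,-0.01]
    - [0.002,0.007,-0.019]
    - [0.002,0.007,-0.019]
  dr:
    - [0,0,0]
    - [0,0,0]
    - [0,0,0]
  jaw: [0.1,0.1,0.1]

```text
time: 29.77
tool_pos: [0.4325, -0.296, 0.0338]
tool_rot: [3.141, -0.201, -0.285]
contact_force: [-6.5, 8.0, 23.0]
opening: 0.0179
grip_force: 50.0
```

```bash
python3 st.py
```

```text
29.7667 [-0.1497 -0.0364  0.0338] open 0.0179 F vise [-8.5  5.9 23. ] |F| 25.1627528702626 phi 2.023394661716334 tangential resist 18.057560376029862
```

Emit:
apply_moves:
  delta_pos:
    - [0.002,0.006,-0.01]
    - [0.003,0.011,-0.018]
    - [0.003,0.011,-0.018]
  dr:
    - [0,0,0]
    - [0,0,0]
    - [0,0,0]
  jaw: [0.1,0.1,0.1]

```text
time: 30.02
tool_pos: [0.4336, -0.2928, 0.0274]
tool_rot: [3.139, -0.202, -0.285]
contact_force: [-13.4, 4.0, 30.6]
opening: 0.0175
grip_force: 50.0
```

```bash
python3 st.py
```

```text
30.0167 [-0.1495 -0.033   0.0274] open 0.0175 F vise [-14.    0.1  30.6] |F| 33.670754222424286 phi 2.2015717398094434 tangential resist 24.67489746087846
```

Emit:
apply_moves:
  delta_pos:
    - [0.002,0.007,-0.008]
    - [0.004,0.014,-0.015]
    - [0.004,0.014,-0.015]
  dr:
    - [0,0,0]
    - [0,0,0]
    - [0,0,0]
  jaw: [0.1,0.1,0.1]

```text
time: 30.27
tool_pos: [0.435, -0.2887, 0.0219]
tool_rot: [3.137, -0.204, -0.285]
contact_force: [-20.2, -1.8, 35.5]
opening: 0.0178
grip_force: 50.0
```

```bash
python3 st.py
```

```text
30.2667 [-0.1494 -0.0287  0.0219] open 0.0178 F vise [-18.9  -7.4  35.5] |F| 40.85911953819232 phi 2.371630656852587 tangential resist 29.9736779395278
```

Emit:
apply_moves:
  delta_pos:
    - [0,0,0]
    - [0,0,0]
    - [0,0,0]
    - [-0.01,0.003,0.05]
    - [-0.03,0.008,0.13]
    - [-0.05,0.014,0.22]
    - [-0.06,0.018,0.32]
    - [-0.07,0.02,0.4]
  dr:
    - [0,0,0]
    - [0,0,0]
    - [0,0,0]
    - [0,0,0]
    - [0,0,0]
    - [0,0,0]
    - [0,0,0]
    - [0,0,0]
  jaw: [0.3,0.45,0.45,0.45,0.45,0.45,0.45,0.45]

```text
time: 30.93
tool_pos: [0.4067, -0.2788, 0.1816]
tool_rot: [3.14, -0.201, -0.286]
contact_force: [-0.0, -0.7, 1.3]
opening: 0.0416
grip_force: 0.0
```

```bash
python3 st.py; python3 - <<'E'
from h import *
c=cam('side');im=eyes.read_camera('side');cv2.imwrite('pics/raw_d6.png',im[:,:,::-1])
cw=cam('wrist');wi=eyes.read_camera('wrist')
def P(img,cc,m):
    u,v=np.round(proj(cc,w(m))).astype(int)
    return tuple(map(int,img[v,u])) if 0<=v<384 and 0<=u<512 else None
print('along x above jaws z=.10,y=-.05 (side)');print([(x,P(im,c,(x/1000,-.05,.09))) for x in range(24,66,3)])
print('up near end x=.046 (side)');print([(z,P(im,c,(.046,-.05,z/1000))) for z in range(50,126,5)])
print('wrist rough top z=.113');print([(x,P(wi,cw,(x/1000,0,.113))) for x in range(24,66,3)])
print('wrist along y');print([(y,P(wi,cw,(.046,y/1000,.11))) for y in range(-60,61,6)])
E
```

```text
30.9333 [-0.1792 -0.0271  0.1816] open 0.0416 F vise [ 0.2 -0.7  1.3] |F| 1.471779507176515 phi 0.2053646945705438 tangential resist -0.41153285566944625
along x above jaws z=.10,y=-.05 (side)
[(24, (52, 79, 123)), (27, (89, 101, 113)), (30, (117, 122, 120)), (33, (172, 170, 167)), (36, (194, 191, 187)), (39, (197, 194, 191)), (42, (192, 188, 184)), (45, (194, 191, 188)), (48, (188, 185, 182)), (51, (157, 156, 153)), (54, (94, 101, 106)), (57, (49, 66, 96)), (60, (29, 59, 100)), (63, (28, 61, 107))]
up near end x=.046 (side)
[(50, (52, 70, 103)), (55, (123, 127, 134)), (60, (179, 177, 175)), (65, (185, 181, 177)), (70, (189, 187, 182)), (75, (190, 188, 183)), (80, (193, 191, 186)), (85, (193, 191, 188)), (90, (194, 191, 188)), (95, (193, 191, 186)), (100, (191, 189, 185)), (105, (177, 173, 167)), (110, (121, 103, 82)), (115, (135, 110, 81)), (120, (135, 108, 79)), (125, (113, 90, 67))]
wrist rough top z=.113
[(24, None), (27, None), (30, None), (33, None), (36, None), (39, None), (42, None), (45, None), (48, None), (51, None), (54, None), (57, None), (60, None), (63, None)]
wrist along y
[(-60, None), (-54, None), (-48, None), (-42, None), (-36, None), (-30, None), (-24, None), (-18, None), (-12, None), (-6, None), (0, None), (6, None), (12, None), (18, None), (24, None), (30, None), (36, None), (42, None), (48, None), (54, None), (60, None)]
```

```bash
python3 -c "
from cell import job
print(job.hand_in())"
```

```text
the job is handed in; nothing more can be done
None
```

The blank is standing on its smooth long edge on the vise bed, rough edge up, and the jaws are clamped on it (about 30 N at the crank grip at the end). The crank is released, the arm is clear, and I handed the job in at about 31 s. On the first try the blank caught the fixed jaw and slipped in the fingers, so I stood it on the table to regrip before placing it. Its centring along the jaws comes from the tool position, to about 2 mm.

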